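Square the slider plate in the corner jig and send it down the inclined track

ROBOT

A 7-joint arm with a two-finger parallel gripper is mounted at the origin on the work surface. World frame = base frame: x ahead of the robot, y to its left, z up, the work surface at z = 0. Lengths are in m, angles in rad, forces in N, time in s.
With the tool pointing down it reaches from about 0.4 to 0.75 m from the base axis. Payload 19.5 kg.
Tool frame: the origin (TCP) lies at the centre of the arm's flange, where the gripper is bolted on; the fingertips stand 173 mm ahead of it and the grasp point (between the pads) lies 155 mm ahead of it (env.nose_length is the distance from the TCP to the fingertips, in m); z points along the fingers, y is the direction in which the jaws open and shut (so a half turn about z gives the same grasp; the last joint's range is limited). The gripper opens to 85 mm and grips with 20 to 120 N. Pads are 22 mm wide; open, the fingers measure 114 mm over their backs; the gripper's body (76 mm by 85 mm) begins 54 mm behind the grasp point. The pads swing forward as they close: fully open they stand 13 mm farther back than shut.
Start: joints at [1.297, 0.707, -0.028, 1.485, 0.022, 0.951, -0.075], TCP at [0.132, -0.56, 0.405] pointing down, gripper open.
Joint ranges: [-2.71, 2.71], [-0.32, 2.16], [-1.57, 1.52], [0, 2.45], [-1.46, 4.6], [0, 2.02], [-2.83, 2.83]. Speed limits (rad/s): [1.89, 1.89, 2.57, 2.57, 3.01, 3.01, 3.01].

INTERFACE

Orientations are given as a rotation vector (axis times angle).
In Python, from station import env gives the robot as it stands.
- The arm moves only by the shell command python3 -m jog 'ROWS' [OPENING] [FORCE]. ROWS is JSON, a list of rows, each an object with "delta_pos": the shift along the tool's x, y, z in mm, a list of three; "twist": the turn, a rotation vector about the tool's x, y, z in degrees, a list of three. In form: [{"delta_pos": [dx, dy, dz], "twist": [ax, ay, az]}, ...]. A call has 1 to 20 rows; each row shifts and turns the commanded pose from where the row before left it, along the tool's axes as they then stand; what a row does not reach is not made up. A row lasts 1/10 s, in which the tool goes at most 50 mm and 8.59 degrees, less where a joint would pass 70% of its speed; a pose out of reach is approached as far as the arm can. A call with a gripper value outside its range is refused whole. OPENING is the gripper's target within -1 to 1 (shut at 1, half-way at 0, fully open at -1), set as the call begins (- or left out, the last holds). The fingers move at their own pace and stop on an object; FORCE is the grip in N (left out, the last holds). Time passes only in rows, so rows that do not move let the fingers close. It gives the time, the measured TCP pose, the force and the opening at its end, in the units of the state.
- env.state(): the state, without advancing time (a new reading comes with each control period).
- env.capture(name): name is "scene" or "top" or "wrist"; returns the picture (400x640x3 uint8, red, green, blue); there is no depth.
- env.camera_params(name): a dict with "fov_y" (degrees; the focal length in pixels is half the picture's height over the tangent of half this angle, whatever the lens; pixels are square), "cx", "cy" (the principal point, pixels), "R" (3x3) and "t" (3): a world point X has camera coordinates R X + t; the wrist camera has in their place "hand_eye" (4x4, takes a point from camera to tool coordinates, whose origin is the TCP and whose axes are the flange's). Camera axes: x right, y down, z forward; pixel columns grow to the right and rows downward; lengths in m; the calibration is good to about 2 mm. The wrist camera is an equidistant fisheye: a pixel r from the principal point sees the ray r / f radians off the axis. A picture is of the moment at which its call begins: read the wrist's pose just before it. camera_params takes no time and is no camera call.
- env.hand_in(): hands the job in, once; it reports no verdict.
The state is a dict: "time_s": time; "joint_positions": joint angles; "qd": joint speeds; "tau": joint torques, N m; "tool_pos": TCP position; "tcp_rot": TCP orientation; "force": force on the tool from outside, world axes, zero at the start; "wrist_torque": the same for the moment, N m; "opening": finger opening in m.
Only numpy, scipy, OpenCV 4.12 (cv2) and the standard library are available. Lean on these libraries where they do the work, as an engineer would, in place of code of your own. Each camera call takes 0.05 s, during which the arm holds its last target.

TASK

Gently slide the blue slider plate flat against the long low fence of the aluminium jig, then along the fence until its yellow nose presses on the red end stop. Then grip it across its width, set it squarely between the rails in the upper half of the inclined track (uphill of the red line), yellow nose downhill, and let go so that it slides down by itself and comes to rest against the rubber buffer at the foot. Do not ram the jig, and leave the other things on the bench where they are.

Things in the scene. Friction and masses are not known exactly. Their poses are not given: they have to be found in the camera images.
- slider_plate: Slider plate: flat blue block, 60 mm (its x) by 130 mm (its y) by 16 mm thick (its z), about 0.25 kg (varies); the end 18 mm at -y is yellow: the nose. Origin: centre of the underside. It starts flat on the bench on the jig's -x side, short of the end stop, nose roughly towards the stop (jig's -y), askew by up to 20 degrees.
- plate_nose (a point): Middle of the bottom edge of the slider plate's yellow nose end (65 mm from the plate's origin along its -y).
- jig: Squaring jig fixed to the bench: an aluminium fence bar 22 mm wide, only 6 mm high, no floor (the plate slides on the bench). Origin: on the bench, at the fence's inner face, which looks to the jig's -x. The bar runs from y = -80 to +230 mm. With the plate flush its origin is at jig x = -30 mm. Fingers 7 mm or more above the bench can close over the fence on the upper part of the plate's sides.
- end_stop: Red stop block clamped near the jig's -y end: 24 mm high, 22 mm thick, spanning jig x = -68 to +36 mm, black screw on top. Its face, looking to the jig's +y, stands between y = 0 and +45 mm, set differently each time. The reported pose is only its mount's, the same as the jig's, and does NOT tell the setting: find it by touch or sight. It does not yield to gentle pushing.
- ramp: Inclined track on a wooden base, 130 x 360 x 14 mm, fixed to the bench. Origin: centre of the base's underside; z up, y towards the high end. Two rails 6 mm high, 13 mm wide, leave a channel 65 mm wide over the track's whole 360 mm, open at the top end. Fingers more than 6 mm above the track surface clear the rails. The surface is slippery (friction about 0.35; the bench about 0.6).
- ramp_deck: Running surface of the inclined track, 30 degrees steep. Origin: on the surface, mid-width, at the face of the 14 mm high rubber buffer at the foot (32 mm above the bench). x: across, y: uphill along the surface (0 to 360 mm), z: square to the surface. A red line crosses at y = 205 mm. At rest at the foot the plate's origin is at y = 65 mm.
- spare_plate: Bystander: loose cork plate with a green end, 60 x 130 x 16 mm. Origin: centre of the underside.
- beaker: Bystander: glass beaker, 72 mm across, 95 mm high. Origin: centre of the underside.
- marker: Bystander: yellow marker pen lying down, 110 mm long (its y), 15 mm thick. Origin: centre of the underside.
- brass_mass: Bystander: brass mass with a knob, 52 mm across, 72 mm high, 0.5 kg. Origin: centre of the underside.
- stopwatch: Bystander: black stopwatch lying flat, 60 mm across, 16 mm thick. Origin: centre of the underside.
Things that resemble listed ones, but are neither listed nor needed, are in the scene too. There is more than one size of the slider_plate; the one meant has the size given above.

How it is judged:
By the outcome, as a careful person would: the job done as asked, in the order asked, and still so for the second after the job is handed in, with the robot touching nothing.
It also fails if it takes over 72 s, if anything falls off the work surface, if the arm or the gripper's body presses on something with over 40 N, if the wrist force passes 120 N, or if a joint passes its speed limit or range.

## Working session

There is one attempt and no reset: what is moved stays moved. The work goes in short steps, Python scripts to look and compute and a shell command to move; the robot and the scene stay as the last step left them, time stands still between calls to the robot, and variables do not carry over. Pictures are saved under pics/ and viewed, and the job is handed in when it is done.

```bash
mkdir -p pics; ls; python3 - <<'E'
from station import env
import cv2
s=env.state();print(s)
for n in ["scene","top","wrist"]:
    im=env.capture(n);cv2.imwrite(f"pics/{n}0.png",im[:,:,::-1])
    p=env.camera_params(n);print(n,p)
E
```

```text
pics
{'time_s': 0.0, 'joint_positions': array([ 1.29730443,  0.70707311, -0.02761823,  1.48493267,  0.02199922,
        0.95087889, -0.07550232]), 'qd': array([ 8.86546804e-04, -3.50110319e-04,  8.78777027e-04,  4.54005909e-05,
       -5.76541740e-04,  9.92701100e-04,  3.04386292e-04]), 'tau': array([-1.35981536e-03, -8.83200073e+01,  1.23404928e+00, -2.36161762e+01,
        1.68474996e-02,  6.56408447e-03,  1.39776719e-05]), 'tool_pos': array([ 0.13208419, -0.55956839,  0.40426014]), 'tcp_rot': array([-3.11954516e+00, -3.63165510e-01,  2.22546034e-04]), 'force': array([-0.70974633, -0.55541313,  0.45192918]), 'wrist_torque': array([-0.01164778,  0.00850884,  0.02545811]), 'opening': 0.08536414189262319}
scene {'fov_y': 42.956185372439094, 'cx': 314.97590092560955, 'cy': 197.82570747315032, 'R': array([[-0.68458964,  0.72888273,  0.00818465],
       [ 0.61387729,  0.58255477, -0.53271438],
       [-0.39305432, -0.35966638, -0.84625552]]), 't': array([ 0.46855552, -0.23639971,  1.51326681])}
top {'fov_y': 52.21269027701456, 'cx': 317.77001643232086, 'cy': 203.72480772667012, 'R': array([[ 0.17415149, -0.98470647,  0.00494295],
       [-0.9607765 , -0.17101521, -0.21831702],
       [ 0.2158235 ,  0.03327116, -0.97586538]]), 't': array([-0.20055596,  0.53627104,  1.00850356])}
wrist {'fov_y': 65.70646984690485, 'cx': 319.69091177302045, 'cy': 199.2677389205036, 'hand_eye': array([[-1.16277233e-03, -9.44936522e-01, -3.27251611e-01,
         8.44090330e-02],
       [ 9.99998704e-01, -7.34349257e-04, -1.43271225e-03,
         2.85719913e-04],
       [ 1.11350515e-03, -3.27252853e-01,  9.44936152e-01,
         3.10676044e-02],
       [ 0.00000000e+00,  0.00000000e+00,  0.00000000e+00,
         1.00000000e+00]])}
```

View pics/scene0.png

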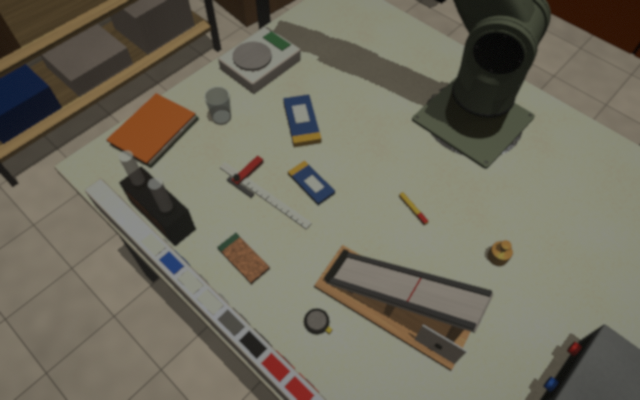

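View pics/top0.png

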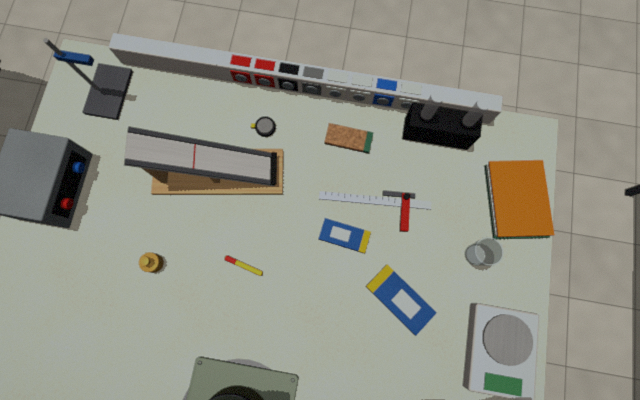

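View pics/wrist0.png

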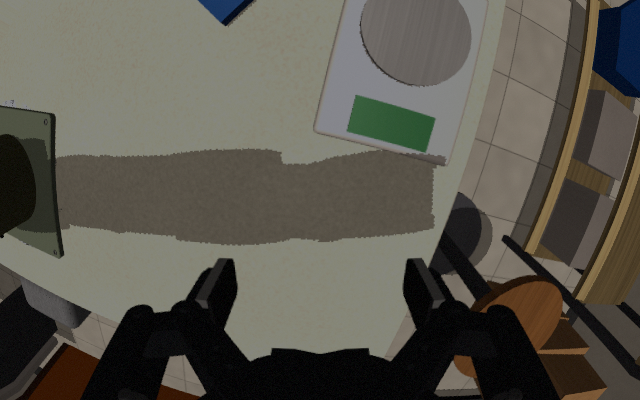

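```bash
cat > h.py <<'E'
import numpy as np,cv2
from scipy.spatial.transform import Rotation as Rn
from station import env
def ray(name,px,st=None):
    p=env.camera_params(name);px=np.atleast_2d(np.array(px,float))
    f=200/np.tan(np.radians(p["fov_y"]/2))
    d=(px-[p["cx"],p["cy"]])/f
    if name=="wrist":
        r=np.linalg.norm(d,axis=1,keepdims=True)
        v=np.hstack([np.sin(r)*d/np.maximum(r,1e-9),np.cos(r)])
        H=np.array(p["hand_eye"]);R=Rn.from_rotvec(st["tcp_rot"]).as_matrix()
        return R@H[:3,3]+st["tool_pos"],(v@H[:3,:3].T)@R.T
    v=np.hstack([d,np.ones((len(d),1))]);R=p["R"]
    return -R.T@p["t"],v@R
def onz(name,px,z=0,st=None):
    o,v=ray(name,px,st);k=(z-o[2])/v[:,2]
    return o+v*k[:,None]
def proj(name,X,st=None):
    p=env.camera_params(name);X=np.atleast_2d(X);f=200/np.tan(np.radians(p["fov_y"]/2))
    if name=="wrist":
        H=np.array(p["hand_eye"]);R=Rn.from_rotvec(st["tcp_rot"]).as_matrix()
        c=((X-st["tool_pos"])@R-H[:3,3])@H[:3,:3]
        n=np.linalg.norm(c[:,:2],axis=1,keepdims=True)
        return c[:,:2]/n*np.arctan2(n,c[:,2:])*f+[p["cx"],p["cy"]]
    c=X@p["R"].T+p["t"];return c[:,:2]/c[:,2:]*f+[p["cx"],p["cy"]]
def mask(im,lo,hi):
    return cv2.inRange(cv2.cvtColor(im,cv2.COLOR_RGB2HSV),np.array(lo),np.array(hi))
E
python3 - <<'E'
from h import *
im=cv2.imread("pics/top0.png")
c=im[180:260,300:450];cv2.imwrite("pics/topc1.png",cv2.resize(c,None,fx=5,fy=5,interpolation=cv2.INTER_CUBIC))
c=im[115:205,115:295];cv2.imwrite("pics/topc2.png",cv2.resize(c,None,fx=4.4,fy=4.4,interpolation=cv2.INTER_CUBIC))
rgb=im[:,:,::-1].copy()
for nm,lo,hi in [("blue",(105,120,60),(125,255,255)),("yel",(20,120,120),(32,255,255)),("red",(0,150,100),(6,255,255))]:
    m=mask(rgb,lo,hi)
    cs,_=cv2.findContours(m,cv2.RETR_EXTERNAL,cv2.CHAIN_APPROX_NONE)
    for c in cs:
        if cv2.contourArea(c)>25:
            r=cv2.minAreaRect(c);print(nm,r)
            b=cv2.boxPoints(r);print(onz("top",b,.016)[:,:2].round(4).tolist())
E
```

```text
blue ((404.50006103515625, 302.5000305175781), (59.39696502685547, 29.698484420776367), 45.0)
[[0.3661, -0.2849], [0.4292, -0.3315], [0.342, -0.4525], [0.2812, -0.4055]]
blue ((341.01519775390625, 234.26853942871094), (40.512115478515625, 21.331953048706055), 16.990825653076172)
[[0.479, -0.1209], [0.5367, -0.1279], [0.523, -0.236], [0.4659, -0.2279]]
blue ((75.94117736816406, 166.23532104492188), (6.790997505187988, 10.186494827270508), 14.03624439239502)
[[0.5464, 0.5859], [0.5753, 0.5879], [0.5738, 0.5684], [0.545, 0.5666]]
blue ((384.0121765136719, 95.89025115966797), (18.331636428833008, 3.092082977294922), 6.34019136428833)
[[0.9157, -0.2094], [0.9255, -0.209], [0.9285, -0.262], [0.9187, -0.2623]]
blue ((386.4599609375, 84.27999877929688), (19.091882705688477, 9.192388534545898), 8.130102157592773)
[[0.9446, -0.21], [0.9742, -0.2096], [0.9754, -0.2653], [0.9458, -0.2654]]
blue ((71.51351928710938, 55.918922424316406), (35.1813850402832, 7.233555316925049), 9.462322235107422)
[[0.8747, 0.7442], [0.898, 0.7481], [0.8978, 0.6414], [0.8746, 0.638]]
yel ((379.25006103515625, 278.250
[... 628 characters left out ...]
69702148438, 259.3017272949219), (9.979290962219238, 4.595726013183594), 23.198589324951172)
[[0.3808, 0.1145], [0.3925, 0.1122], [0.3867, 0.0861], [0.375, 0.0884]]
red ((404.7444152832031, 211.61224365234375), (8.039956092834473, 37.10365295410156), 2.862405300140381)
[[0.5402, -0.3323], [0.6432, -0.3238], [0.6459, -0.3457], [0.5429, -0.3537]]
red ((264.5270080566406, 64.33783721923828), (18.57708740234375, 8.38434886932373), 9.462322235107422)
[[0.9467, 0.1526], [0.974, 0.1542], [0.9738, 0.0989], [0.9465, 0.0975]]
red ((240.41891479492188, 60.486480712890625), (18.412687301635742, 8.38434886932373), 9.462322235107422)
[[0.9465, 0.2249], [0.9738, 0.2269], [0.9736, 0.1718], [0.9463, 0.1701]]
```

View pics/topc1.png

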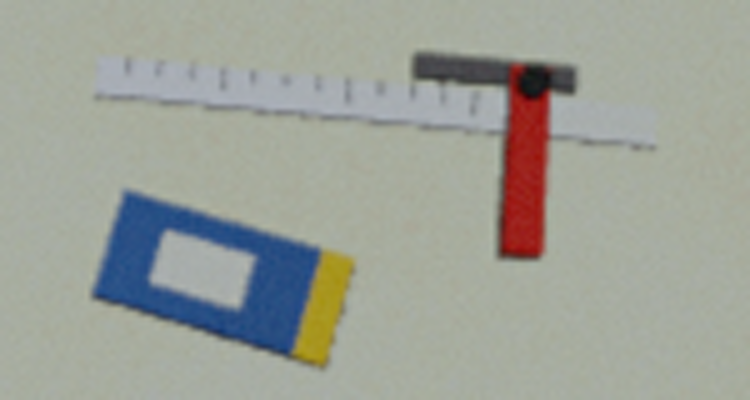

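View pics/topc2.png

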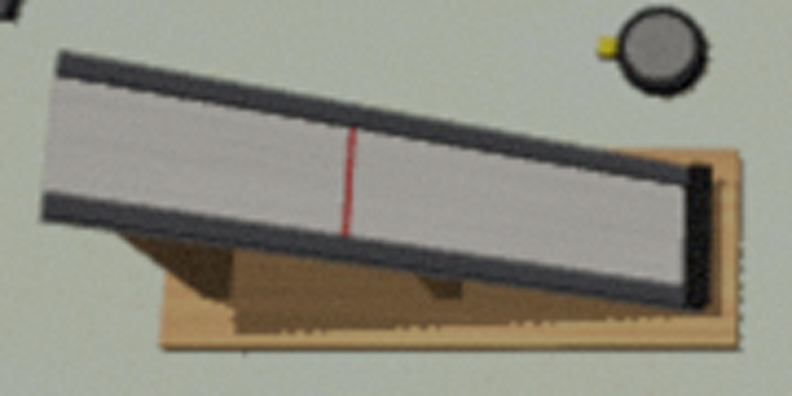

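```bash
python3 - <<'E'
from h import *
def c1(p): return np.array(p)/5+[300-.4,180-.4]
def c2(p): return np.array(p)/4.4+[115-.4,115-.4]
o,_=ray("top",[0,0]);print("cam",o)
F=onz("top",c1([(97,97),(300,116),(655,147)]),0.0);print("fence",F)
d=F[2]-F[0];d/=np.linalg.norm(d);print("dir -y",d,np.degrees(np.arctan2(d[1],d[0])),np.linalg.norm(F[2]-F[0]))
S=onz("top",c1([(500,256),(543,257),(510,66),(551,68)]),0.024);print("stop",S)
P=onz("top",c1([(125,190),(355,260),(325,367),(94,297)]),0.016);print("plate",P)
print(np.linalg.norm(np.diff(P,axis=0),axis=1),P.mean(0))
e=P[1]-P[0]+P[2]-P[3];print(np.degrees(np.arctan2(e[1],e[0])))
B=onz("top",c2([(740,152),(740,350),(160,350)]),0.014);print("base",B)
D=onz("top",c2([(683,185),(683,285)]),0.032);print("foot",D)
U=onz("top",c2([(63,78),(42,192)]),0.212);print("up",U)
L=onz("top",c2([(355,128),(345,236)]),0.032+.1025);print("line",L)
E
```

```text
cam [ 0.33250495 -0.13933233  1.10223215]
fence [[ 0.59010249 -0.10277329  0.        ]
 [ 0.59916855 -0.21538463  0.        ]
 [ 0.61620545 -0.41131836  0.        ]]
dir -y [ 0.08429902 -0.9964405   0.        ] -85.16428309314315 0.30964726352019417
stop [[ 0.53630743 -0.33060215  0.024     ]
 [ 0.53979299 -0.35330591  0.024     ]
 [ 0.64107465 -0.3222711   0.024     ]
 [ 0.64388338 -0.34444744  0.024     ]]
plate [[ 0.53807811 -0.12720329  0.016     ]
 [ 0.52201673 -0.25547878  0.016     ]
 [ 0.46243038 -0.24816862  0.016     ]
 [ 0.47779699 -0.12080084  0.016     ]]
[0.12927711 0.06003309 0.1282914 ] [ 0.50008055 -0.18791288  0.016     ]
-97.00859916433842
base [[ 0.71096649  0.02217011  0.014     ]
 [ 0.58288403 -0.00296144  0.014     ]
 [ 0.51954968  0.35260333  0.014     ]]
foot [[0.67699289 0.05043131 0.032     ]
 [0.61321302 0.03745787 0.032     ]]
up [[0.61977245 0.35204751 0.212     ]
 [0.5567587  0.34549324 0.212     ]]
line [[0.64464211 0.22304385 0.1345    ]
 [0.58103329 0.2132207  0.1345    ]]
```

```bash
cat >> h.py <<'E'
JO=np.array([.6095,-.332,0]);JY=np.array([-.0843,.9964,0]);JX=np.array([.9964,.0843,0])
def down(yaw_y_dir,flip=1):
    "tool z down, tool y along given horizontal dir"
    y=np.array(yaw_y_dir,float);y/=np.linalg.norm(y);z=np.array([0,0,-1.]);return np.column_stack([np.cross(y,z),y,z])
def go(T,R,s=None):
    s=s or env.state();R0=Rn.from_rotvec(s["tcp_rot"]).as_matrix()
    print("now",s["tool_pos"].round(4),"F",s["force"].round(1),"open",round(s["opening"],4),"t",round(s["time_s"],2))
    tw=np.degrees(Rn.from_matrix(R0.T@R).as_rotvec())
    print("shift in current tool axes mm",((np.array(T)-s["tool_pos"])@R0*1000).round(1),"in target axes",((np.array(T)-s["tool_pos"])@R*1000).round(1),"twist",tw.round(2))
E
python3 - <<'E'
from h import *
s=env.state();R=Rn.from_rotvec(s["tcp_rot"]).as_matrix();print(R.round(3))
a=np.radians(-97+90)
for f in(1,-1):
    go([.500,-.188,.25],down([f*np.cos(a),f*np.sin(a),0]))
E
```

```text
[[ 0.973  0.23  -0.   ]
 [ 0.23  -0.973  0.001]
 [-0.    -0.001 -1.   ]]
now [ 0.1321 -0.5596  0.4044] F [-0.9  0.  -0.1] open 0.0855 t 0.15
shift in current tool axes mm [ 443.4 -277.   154.6] in target axes [413.6 319.9 154.4] twist [-4.000e-02 -2.000e-02 -6.972e+01]
now [ 0.1321 -0.5596  0.4044] F [-0.9  0.  -0.1] open 0.0855 t 0.15
shift in current tool axes mm [ 443.4 -277.   154.6] in target axes [-413.6 -319.9  154.4] twist [-3.0000e-02  4.0000e-02  1.1028e+02]
```

```bash
python3 -m jog '[{"delta_pos":[16,-10,4],"twist":[0,0,0]},{"delta_pos":[32,-20,8],"twist":[0,0,0]},{"delta_pos":[32,-20,8],"twist":[0,0,0]},{"delta_pos":[32,-20,8],"twist":[0,0,0]},{"delta_pos":[32,-20,8],"twist":[0,0,0]},{"delta_pos":[32,-20,8],"twist":[0,0,0]},{"delta_pos":[32,-20,8],"twist":[0,0,0]},{"delta_pos":[32,-20,8],"twist":[0,0,0]},{"delta_pos":[32,-20,8],"twist":[0,0,0]},{"delta_pos":[32,-20,8],"twist":[0,0,0]},{"delta_pos":[32,-20,0],"twist":[0,0,0]},{"delta_pos":[32,-20,0],"twist":[0,0,0]},{"delta_pos":[32,-20,0],"twist":[0,0,0]},{"delta_pos":[32,-17,0],"twist":[0,0,0]},{"delta_pos":[11,-10,0],"twist":[0,0,0]}]' && python3 -m jog '[{"delta_pos":[0,0,0],"twist":[0,0,-7.8]},{"delta_pos":[0,0,0],"twist":[0,0,-7.8]},{"delta_pos":[0,0,0],"twist":[0,0,-7.8]},{"delta_pos":[0,0,0],"twist":[0,0,-7.8]},{"delta_pos":[0,0,0],"twist":[0,0,-7.8]},{"delta_pos":[0,0,0],"twist":[0,0,-7.8]},{"delta_pos":[0,0,0],"twist":[0,0,-7.8]},{"delta_pos":[0,0,0],"twist":[0,0,-7.8]},{"delta_pos":[0,0,0],"twist":[0,0,-7.3]},{"delta_pos":[0,0,0],"twist":[0,0,0]}]'
python3 - <<'E'
from h import *
s=env.state();im=env.capture("wrist");cv2.imwrite("pics/w1.png",im[:,:,::-1])
print(s["joint_positions"].round(2))
a=np.radians(-97+90)
go([.500,-.188,.176],down([np.cos(a),np.sin(a),0]),s)
E
```

```text
time_s: 1.65
tool_pos: [0.5017, -0.1856, 0.3284]
tcp_rot: [-3.119, -0.368, -0.001]
force: [-1.2, 0.6, 0.2]
opening: 0.0857
time_s: 2.65
tool_pos: [0.4992, -0.1888, 0.3285]
tcp_rot: [-2.351, -2.083, 0.0]
force: [0.3, 0.5, 0.4]
opening: 0.0853
[ 0.44  0.76 -0.26  1.73  0.28  0.69 -0.09]
now [ 0.4992 -0.1888  0.3285] F [0.3 0.5 0.4] open 0.0853 t 2.65
shift in current tool axes mm [  0.8   0.7 152.5] in target axes [  0.9   0.7 152.5] twist [-0.03 -0.01  0.08]
```

View pics/w1.png

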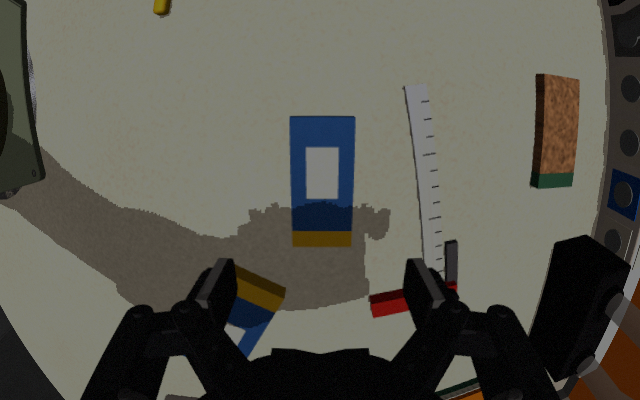

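```bash
python3 - <<'E'
from h import *
s=env.state()
im=cv2.imread("pics/w1.png");cv2.imwrite("pics/w1c.png",cv2.resize(im[70:330,280:480],None,fx=3,fy=3,interpolation=cv2.INTER_CUBIC)[:780])
P=onz("wrist",[(290,117),(355,117),(351.5,247),(292.5,247)],.016,s);print(P,P.mean(0))
E
```

```text
[[ 0.48074092 -0.12009168  0.016     ]
 [ 0.53900906 -0.1274324   0.016     ]
 [ 0.52323954 -0.2570073   0.016     ]
 [ 0.4631206  -0.2493172   0.016     ]] [ 0.50152753 -0.18846214  0.016     ]
```

View pics/w1c.png

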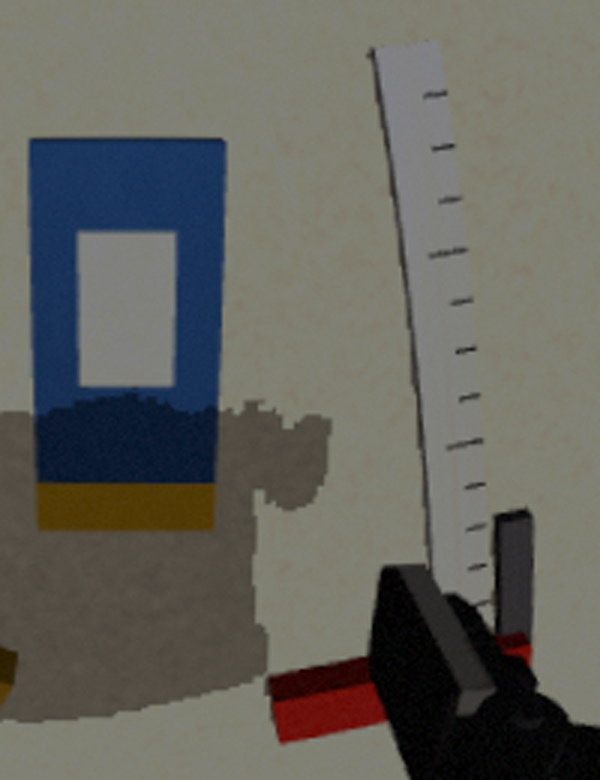

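```bash
python3 - <<'E'
from h import *
s=env.state()
F=onz("wrist",[(404,88.3),(417.7,185),(423.3,256.7)],.003,s);print(F)
print((F-JO)@JX,(F-JO)@JY)
E
python3 -m jog '[{"delta_pos":[0,1,10],"twist":[0,0,0]},{"delta_pos":[0,1,25],"twist":[0,0,0]},{"delta_pos":[0,0,25],"twist":[0,0,0]},{"delta_pos":[0,0,25],"twist":[0,0,0]},{"delta_pos":[0,0,25],"twist":[0,0,0]},{"delta_pos":[0,0,20],"twist":[0,0,0]},{"delta_pos":[0,0,15],"twist":[0,0,0]},{"delta_pos":[0,0,7.5],"twist":[0,0,0]},{"delta_pos":[0,0,0],"twist":[0,0,0]},{"delta_pos":[0,0,0],"twist":[0,0,0]}]' -1 20
python3 - <<'E'
from h import *
s=env.state();im=env.capture("wrist");cv2.imwrite("pics/w2.png",im[:,:,::-1])
im=env.capture("scene");cv2.imwrite("pics/s2.png",cv2.resize(im[130:240,210:400,::-1],None,fx=4,fy=4,interpolation=cv2.INTER_CUBIC))
E
```

```text
[[ 0.59068111 -0.10504657  0.003     ]
 [ 0.59834736 -0.20320078  0.003     ]
 [ 0.60458651 -0.28898858  0.003     ]]
[ 0.00038103 -0.00025471 -0.00126993] [0.22772283 0.12927571 0.04327079]
time_s: 3.7
tool_pos: [0.5017, -0.1885, 0.1765]
tcp_rot: [2.354, 2.08, 0.0]
force: [0.0, 0.1, 0.0]
opening: 0.0858
```

View pics/w2.png

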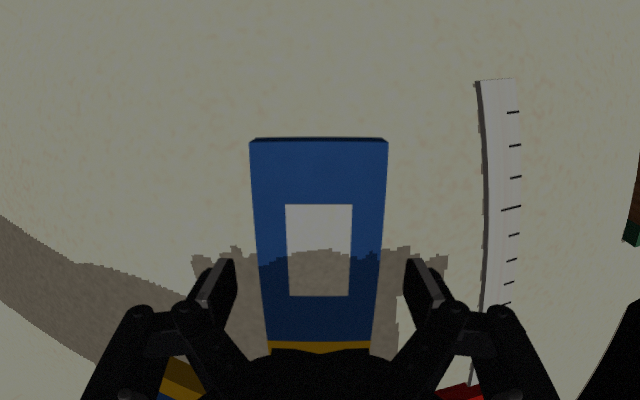

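View pics/s2.png

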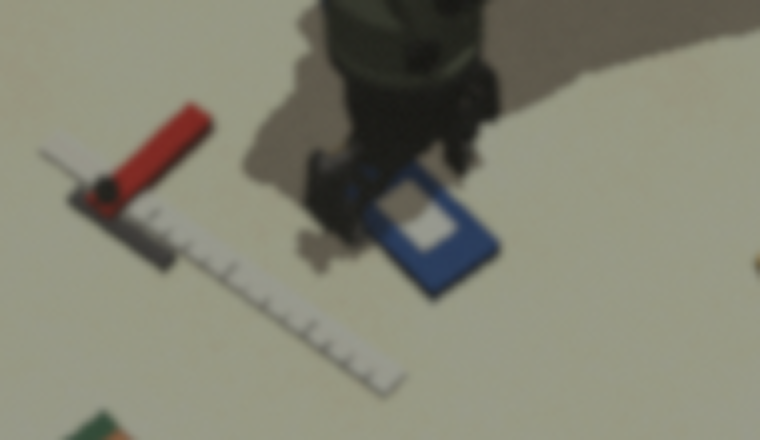

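The plate sits centred between the open jaws (cols 250–388), aligned and clear. Closing lightly.

```bash
python3 -m jog '[{"delta_pos":[0,0,0]},{"delta_pos":[0,0,0]},{"delta_pos":[0,0,0]},{"delta_pos":[0,0,0]},{"delta_pos":[0,0,0]},{"delta_pos":[0,0,0]}]' 1 20 || python3 -m jog '[{"delta_pos":[0,0,0],"twist":[0,0,0]},{"delta_pos":[0,0,0],"twist":[0,0,0]},{"delta_pos":[0,0,0],"twist":[0,0,0]},{"delta_pos":[0,0,0],"twist":[0,0,0]},{"delta_pos":[0,0,0],"twist":[0,0,0]},{"delta_pos":[0,0,0],"twist":[0,0,0]}]' 1 20
python3 - <<'E'
from h import *
s=env.state();im=env.capture("wrist");cv2.imwrite("pics/w3.png",im[:,:,::-1])
go(JO-.034*JX+.15*JY+[0,0,.1765],down(JX),s)
E
```

```text
time_s: 4.4
tool_pos: [0.5017, -0.1885, 0.1766]
tcp_rot: [2.353, 2.081, 0.0]
force: [-1.8, -0.3, 5.9]
opening: 0.0595
now [ 0.5017 -0.1885  0.1766] F [-1.8 -0.3  5.9] open 0.0595 t 4.4
shift in current tool axes mm [10.6 60.5  0.2] in target axes [-2.  61.4  0.1] twist [ 3.000e-02  1.000e-02 -1.187e+01]invalid input
```

View pics/w3.png

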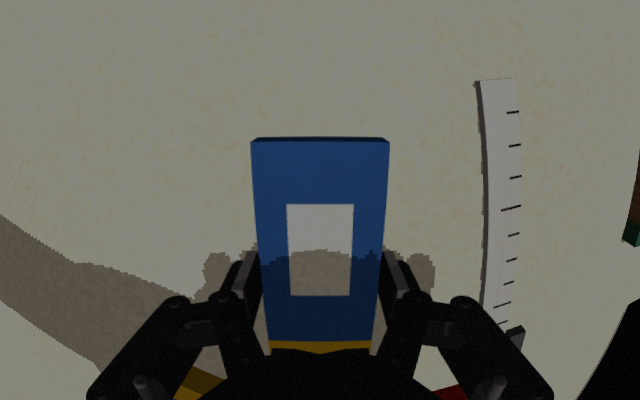

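```bash
python3 -m jog '[{"delta_pos":[0,0,0],"twist":[0,0,-2.4]},{"delta_pos":[0,0,0],"twist":[0,0,-2.4]},{"delta_pos":[0,0,0],"twist":[0,0,-2.4]},{"delta_pos":[0,0,0],"twist":[0,0,-2.4]},{"delta_pos":[0,0,0],"twist":[0,0,-2.4]},{"delta_pos":[0,6,0],"twist":[0,0,0]},{"delta_pos":[0,6,0],"twist":[0,0,0]},{"delta_pos":[0,6,0],"twist":[0,0,0]},{"delta_pos":[0,6,0],"twist":[0,0,0]},{"delta_pos":[0,6,0],"twist":[0,0,0]},{"delta_pos":[0,5,0],"twist":[0,0,0]},{"delta_pos":[0,5,0],"twist":[0,0,0]},{"delta_pos":[0,0,0],"twist":[0,0,0]}]'
python3 - <<'E'
from h import *
s=env.state();im=env.capture("wrist");cv2.imwrite("pics/w4.png",im[:,:,::-1])
go(JO-.034*JX+.15*JY+[0,0,.1765],down(JX),s)
E
```

```text
time_s: 5.75
tool_pos: [0.5417, -0.1852, 0.1767]
tcp_rot: [2.123, 2.315, -0.0]
force: [-1.3, -1.6, 6.8]
opening: 0.0594
now [ 0.5417 -0.1852  0.1767] F [-1.3 -1.6  6.8] open 0.0594 t 5.75
shift in current tool axes mm [-2.1 21.2  0.2] in target axes [-2.  21.2  0.2] twist [0.01 0.02 0.13]
```

View pics/w4.png

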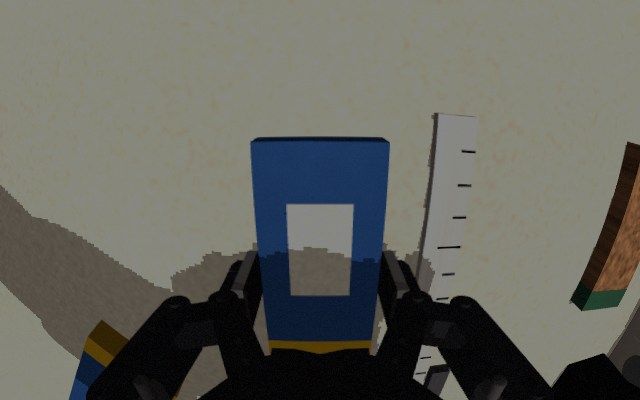

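```bash
python3 - <<'E'
from h import *
s=env.state();im=cv2.imread("pics/w4.png")
cv2.imwrite("pics/w4c.png",cv2.resize(im[100:390,360:490],None,fx=2.6,fy=2.6,interpolation=cv2.INTER_CUBIC)[:750])
E
```

```text
(no output)
```

View pics/w4c.png

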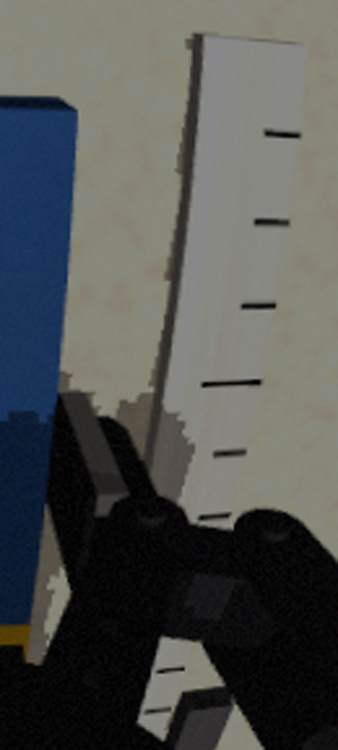

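```bash
python3 - <<'E'
from h import *
s=env.state()
o=np.array([360,100])
f=lambda L:np.array(L)/2.6+o
A=onz("wrist",f([(203,36),(182,260),(168,370),(137,722)]),.006,s)
P=onz("wrist",f([(76,108),(64,300),(22,640)]),.016,s)
for Q in(A,P):
    d=Q-Q[-1];print(Q.round(4).tolist(),np.degrees(np.arctan2(d[:-1,1],d[:-1,0])))
    print(((Q-JO)@JX).round(4),((Q-JO)@JY).round(4))
E
```

```text
[[0.5901, -0.1027, 0.006], [0.5934, -0.1452, 0.006], [0.5955, -0.1686, 0.006], [0.6175, -0.2803, 0.006]] [ 98.78762966 100.14420895 101.14131692]
[-0.     -0.0003 -0.0001  0.0124] [0.2301 0.1875 0.164  0.0508]
[[0.5656, -0.1175, 0.016], [0.5685, -0.1513, 0.016], [0.5747, -0.2348, 0.016]] [94.40448343 94.19513225]
[-0.0256 -0.0256 -0.0265] [0.2174 0.1835 0.0998]
```

```bash
python3 -m jog '[{"delta_pos":[0,4,0],"twist":[0,0,0]},{"delta_pos":[0,4,0],"twist":[0,0,0]},{"delta_pos":[0,2,0],"twist":[0,0,0]},{"delta_pos":[0,2,0],"twist":[0,0,0]},{"delta_pos":[0,2,0],"twist":[0,0,0]},{"delta_pos":[0,0,0],"twist":[0,0,0]}]';python3 -m jog '[{"delta_pos":[0,2,0],"twist":[0,0,0]},{"delta_pos":[0,2,0],"twist":[0,0,0]},{"delta_pos":[0,2,0],"twist":[0,0,0]},{"delta_pos":[0,0,0],"twist":[0,0,0]}]'
python3 - <<'E'
from h import *
s=env.state();im=env.capture("wrist");cv2.imwrite("pics/w5.png",im[:,:,::-1])
go(JO-.034*JX+.15*JY+[0,0,.1765],down(JX),s)
E
```

```text
time_s: 6.4
tool_pos: [0.5552, -0.1841, 0.1767]
tcp_rot: [-2.123, -2.315, 0.001]
force: [-4.5, -0.2, 8.8]
opening: 0.0596
time_s: 6.8
tool_pos: [0.5612, -0.1836, 0.1767]
tcp_rot: [-2.123, -2.315, 0.001]
force: [-5.0, -0.4, 9.5]
opening: 0.0594
now [ 0.5612 -0.1836  0.1767] F [-5.  -0.4  9.5] open 0.0594 t 6.8
shift in current tool axes mm [-2.   1.6  0.2] in target axes [-2.   1.6  0.2] twist [-0.04  0.03  0.12]
```

View pics/w5.png

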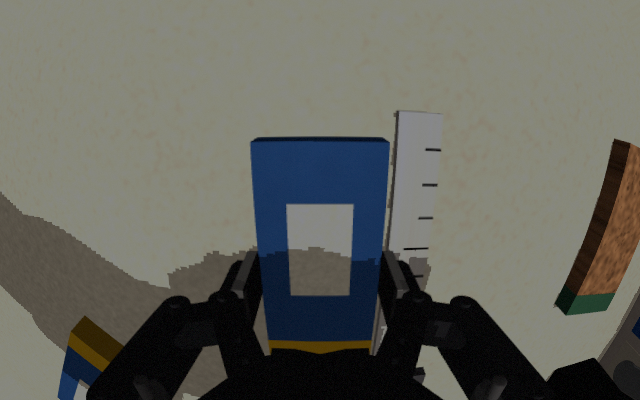

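```bash
python3 -m jog '[{"delta_pos":[0,0,0],"twist":[0,0,0]},{"delta_pos":[0,0,0],"twist":[0,0,0]},{"delta_pos":[0,0,0],"twist":[0,0,0]}]' -0.52;python3 -m jog '[{"delta_pos":[0,2,0],"twist":[0,0,0]},{"delta_pos":[0,2,0],"twist":[0,0,0]},{"delta_pos":[0,1,0],"twist":[0,0,0]},{"delta_pos":[0,1,0],"twist":[0,0,0]},{"delta_pos":[0,0,0],"twist":[0,0,0]}]'
python3 -m jog '[{"delta_pos":[0,0.5,0],"twist":[0,0,0]},{"delta_pos":[0,0.5,0],"twist":[0,0,0]},{"delta_pos":[0,0,0],"twist":[0,0,0]}]'
python3 -m jog '[{"delta_pos":[0,0.5,0],"twist":[0,0,0]},{"delta_pos":[0,0.5,0],"twist":[0,0,0]},{"delta_pos":[0,0,0],"twist":[0,0,0]}]'
```

```text
time_s: 7.15
tool_pos: [0.5614, -0.1833, 0.1762]
tcp_rot: [-2.123, -2.316, -0.0]
force: [0.4, 0.2, 0.3]
opening: 0.0651
time_s: 7.65
tool_pos: [0.5674, -0.1827, 0.1762]
tcp_rot: [-2.123, -2.316, -0.0]
force: [0.1, -0.3, 0.3]
opening: 0.065
time_s: 7.95
tool_pos: [0.5684, -0.1826, 0.1762]
tcp_rot: [-2.123, -2.316, -0.0]
force: [-0.6, -0.6, -0.2]
opening: 0.065
time_s: 8.25
tool_pos: [0.5692, -0.1825, 0.1761]
tcp_rot: [-2.122, -2.315, 0.001]
force: [-4.2, 1.6, 3.2]
opening: 0.0648
```

```bash
python3 -m jog '[{"delta_pos":[0,0.5,0],"twist":[0,0,0]},{"delta_pos":[0,0,0],"twist":[0,0,0]}]'
python3 - <<'E'
from h import *
s=env.state();im=env.capture("wrist");cv2.imwrite("pics/w6.png",cv2.resize(im[100:390,230:490,::-1],None,fx=2.6,fy=2.6,interpolation=cv2.INTER_CUBIC)[:590])
E
```

```text
time_s: 8.45
tool_pos: [0.5694, -0.1825, 0.1761]
tcp_rot: [-2.122, -2.315, 0.002]
force: [-7.6, 1.9, 3.8]
opening: 0.0647
```

View pics/w6.png

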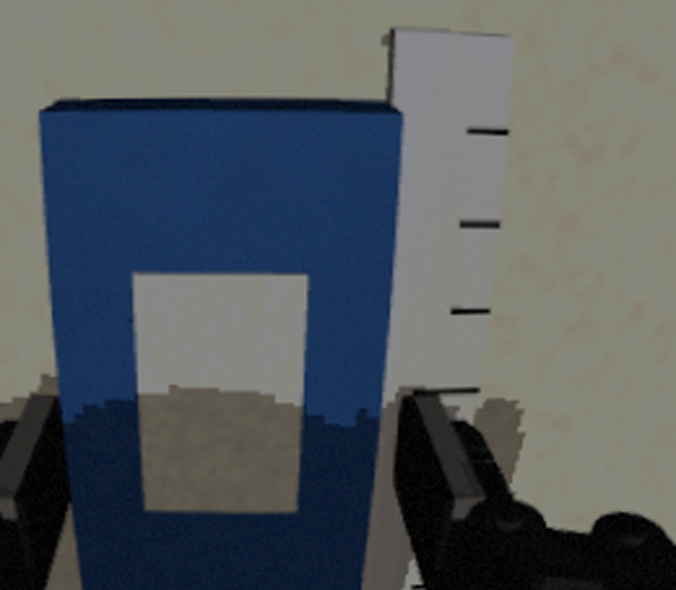

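```bash
python3 -m jog '[{"delta_pos":[0,-1.5,0],"twist":[0,0,0]},{"delta_pos":[0,-1.6,0],"twist":[0,0,0]},{"delta_pos":[0,0,-10],"twist":[0,0,0]},{"delta_pos":[0,0,-20],"twist":[0,0,0]},{"delta_pos":[25,0,0],"twist":[0,0,0]},{"delta_pos":[30,0,0],"twist":[0,0,0]},{"delta_pos":[25,0,0],"twist":[0,0,0]},{"delta_pos":[8,0,0],"twist":[0,0,0]},{"delta_pos":[0,0,0],"twist":[0,0,0]}]'
python3 -m jog '[{"delta_pos":[0,0,0],"twist":[0,0,0]},{"delta_pos":[0,0,0],"twist":[0,0,0]},{"delta_pos":[0,0,0],"twist":[0,0,0]},{"delta_pos":[0,0,0],"twist":[0,0,0]},{"delta_pos":[0,0,0],"twist":[0,0,0]},{"delta_pos":[0,0,0],"twist":[0,0,0]},{"delta_pos":[0,0,0],"twist":[0,0,0]}]' 1
python3 - <<'E'
from h import *
s=env.state();im=env.capture("wrist");cv2.imwrite("pics/w7.png",im[:,:,::-1])
im=env.capture("top");cv2.imwrite("pics/t7.png",cv2.resize(im[180:260,300:450,::-1],None,fx=5,fy=5,interpolation=cv2.INTER_CUBIC))
go(JO-.030*JX+.240*JY+[0,0,.178],down(JX),s)
E
```

```text
time_s: 9.4
tool_pos: [0.5594, -0.0942, 0.2069]
tcp_rot: [2.121, 2.317, 0.001]
force: [0.0, -1.3, -0.5]
opening: 0.0644
time_s: 10.1
tool_pos: [0.5591, -0.0952, 0.2062]
tcp_rot: [-2.123, -2.316, -0.0]
force: [0.6, 0.5, 0.2]
opening: -0.0003
now [ 0.5591 -0.0952  0.2062] F [0.6 0.5 0.2] open -0.0003 t 10.1
shift in current tool axes mm [-0.2  0.2 28.2] in target axes [-0.2  0.2 28.2] twist [ 0.   -0.01  0.14]
```

View pics/w7.png

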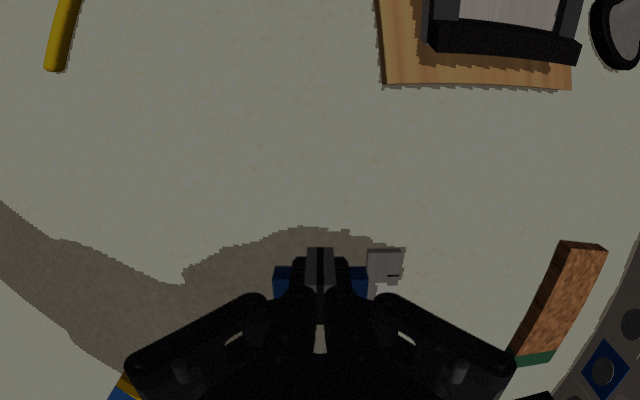

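View pics/t7.png

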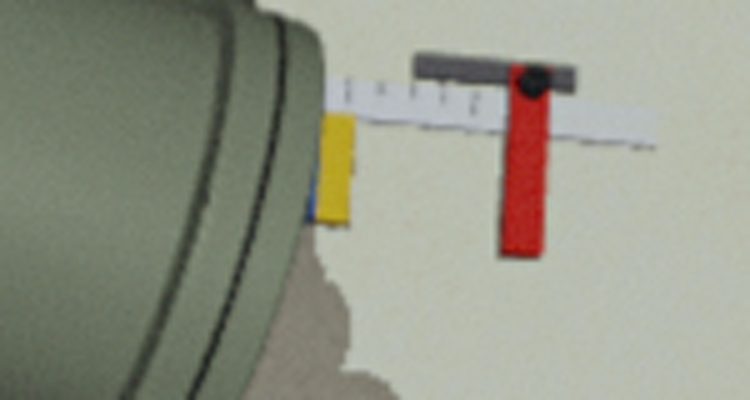

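```bash
python3 -m jog '[{"delta_pos":[5,0,4],"twist":[0,0,0]},{"delta_pos":[0,0,8],"twist":[0,0,0]},{"delta_pos":[0,0,8],"twist":[0,0,0]},{"delta_pos":[0,0,4],"twist":[0,0,0]},{"delta_pos":[0,0,3.5],"twist":[0,0,0]},{"delta_pos":[0,0,0],"twist":[0,0,0]}]'
python3 -m jog '[{"delta_pos":[-4,0,0],"twist":[0,0,0]},{"delta_pos":[-4,0,0],"twist":[0,0,0]},{"delta_pos":[-3,0,0],"twist":[0,0,0]},{"delta_pos":[-3,0,0],"twist":[0,0,0]},{"delta_pos":[-3,0,0],"twist":[0,0,0]},{"delta_pos":[-3,0,0],"twist":[0,0,0]},{"delta_pos":[-4,0,0],"twist":[0,0,0]},{"delta_pos":[-4,0,0],"twist":[0,0,0]},{"delta_pos":[-4,0,0],"twist":[0,0,0]},{"delta_pos":[-4,0,0],"twist":[0,0,0]}]'
python3 - <<'E'
from h import *
s=env.state();im=env.capture("wrist");cv2.imwrite("pics/w8.png",im[:,:,::-1])
im=env.capture("scene");cv2.imwrite("pics/s8.png",cv2.resize(im[130:240,210:400,::-1],None,fx=4,fy=4,interpolation=cv2.INTER_CUBIC))
go(JO-.030*JX+.148*JY+[0,0,.178],down(JX),s)
E
```

```text
time_s: 10.8
tool_pos: [0.5586, -0.0902, 0.1782]
tcp_rot: [-2.123, -2.315, 0.001]
force: [-0.5, 0.4, -0.4]
opening: -0.0002
time_s: 11.8
tool_pos: [0.5618, -0.1263, 0.1787]
tcp_rot: [-2.123, -2.316, -0.0]
force: [-1.2, 2.5, 1.4]
opening: 0.0002
now [ 0.5618 -0.1263  0.1787] F [-1.2  2.5  1.4] open 0.0002 t 11.8
shift in current tool axes mm [-61.    0.    0.7] in target axes [-61.    0.2   0.7] twist [-0.   -0.01  0.14]
```

View pics/w8.png

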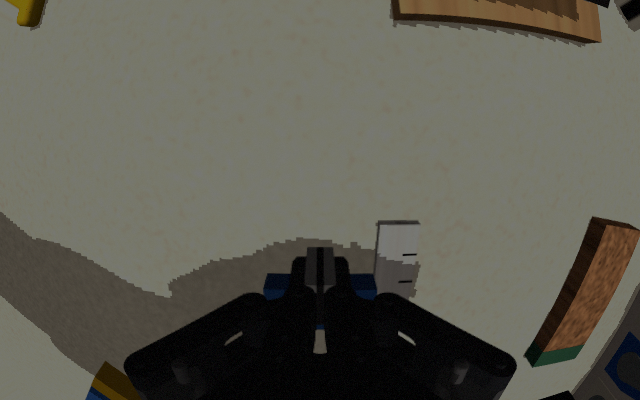

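View pics/s8.png

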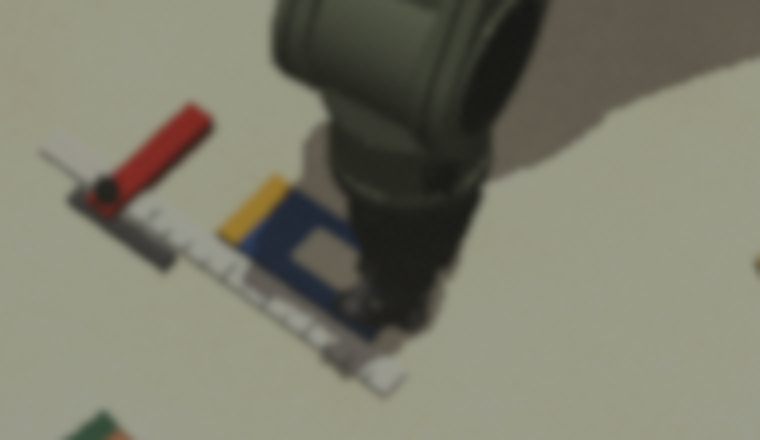

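```bash
python3 -m jog '[{"delta_pos":[-4,0,0],"twist":[0,0,0]},{"delta_pos":[-4,0,0],"twist":[0,0,0]},{"delta_pos":[-4,0,0],"twist":[0,0,0]},{"delta_pos":[-4,0,0],"twist":[0,0,0]},{"delta_pos":[-4,0,0],"twist":[0,0,0]},{"delta_pos":[-4,0,0],"twist":[0,0,0]},{"delta_pos":[-4,0,0],"twist":[0,0,0]},{"delta_pos":[-4,0,0],"twist":[0,0,0]},{"delta_pos":[-4,0,0],"twist":[0,0,0]},{"delta_pos":[-4,0,0],"twist":[0,0,0]},{"delta_pos":[-4,0,0],"twist":[0,0,0]},{"delta_pos":[-4,0,0],"twist":[0,0,0]},{"delta_pos":[-3,0,0],"twist":[0,0,0]},{"delta_pos":[-2,0,0],"twist":[0,0,0]},{"delta_pos":[-2,0,0],"twist":[0,0,0]},{"delta_pos":[0,0,0],"twist":[0,0,0]}]'
python3 -m jog '[{"delta_pos":[-1,0,0],"twist":[0,0,0]},{"delta_pos":[-1,0,0],"twist":[0,0,0]},{"delta_pos":[-1,0,0],"twist":[0,0,0]},{"delta_pos":[0,0,0],"twist":[0,0,0]}]'
python3 - <<'E'
from h import *
s=env.state();im=env.capture("wrist");cv2.imwrite("pics/w9.png",im[:,:,::-1])
im=env.capture("scene");cv2.imwrite("pics/s9.png",cv2.resize(im[130:240,210:400,::-1],None,fx=4,fy=4,interpolation=cv2.INTER_CUBIC))
go(JO-.030*JX+.148*JY+[0,0,.178],down(JX),s)
E
```

```text
time_s: 13.5
tool_pos: [0.5666, -0.1812, 0.1787]
tcp_rot: [2.123, 2.315, 0.0]
force: [-0.1, 0.6, -0.4]
opening: -0.0001
time_s: 13.9
tool_pos: [0.5669, -0.184, 0.1787]
tcp_rot: [2.123, 2.316, 0.0]
force: [0.2, -0.1, -0.6]
opening: -0.0001
now [ 0.5669 -0.184   0.1787] F [ 0.2 -0.1 -0.6] open -0.0001 t 13.9
shift in current tool axes mm [-3.1 -0.   0.7] in target axes [-3.1 -0.   0.7] twist [0.01 0.   0.14]
```

View pics/w9.png

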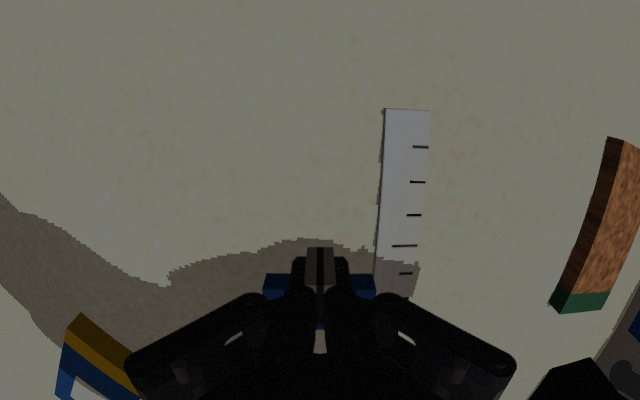

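View pics/s9.png

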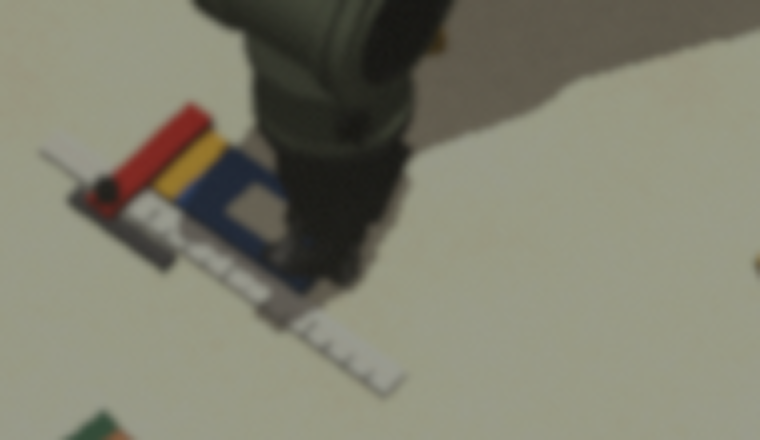

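Flush; nose within a few mm of the stop. Continue in small touches.

```bash
for i in 1; do :; done; python3 -m jog '[{"delta_pos":[-1,0,0],"twist":[0,0,0]},{"delta_pos":[-0.5,0,0],"twist":[0,0,0]},{"delta_pos":[0,0,0],"twist":[0,0,0]}]'; python3 -m jog '[{"delta_pos":[-0.5,0,0],"twist":[0,0,0]},{"delta_pos":[-0.5,0,0],"twist":[0,0,0]},{"delta_pos":[0,0,0],"twist":[0,0,0]}]'; python3 -m jog '[{"delta_pos":[-0.5,0,0],"twist":[0,0,0]},{"delta_pos":[0,0,0],"twist":[0,0,0]}]'
```

```text
time_s: 14.3
tool_pos: [0.567, -0.1854, 0.1787]
tcp_rot: [-2.123, -2.316, -0.0]
force: [0.3, 1.2, 0.4]
opening: -0.0003
time_s: 14.6
tool_pos: [0.5671, -0.1864, 0.1787]
tcp_rot: [-2.123, -2.316, -0.0]
force: [-0.4, 1.3, -0.2]
opening: -0.0002
time_s: 14.8
tool_pos: [0.5671, -0.1868, 0.1787]
tcp_rot: [-2.123, -2.316, -0.0]
force: [-0.3, 0.3, 0.5]
opening: 0.0002
```

```bash
python3 -m jog '[{"delta_pos":[-0.5,0,0],"twist":[0,0,0]},{"delta_pos":[-0.5,0,0],"twist":[0,0,0]},{"delta_pos":[0,0,0],"twist":[0,0,0]}]'; python3 -m jog '[{"delta_pos":[-0.5,0,0],"twist":[0,0,0]},{"delta_pos":[-0.5,0,0],"twist":[0,0,0]},{"delta_pos":[0,0,0],"twist":[0,0,0]}]'
```

```text
time_s: 15.1
tool_pos: [0.5672, -0.1879, 0.1787]
tcp_rot: [-2.123, -2.316, -0.0]
force: [0.3, 1.6, 0.5]
opening: -0.0
time_s: 15.4
tool_pos: [0.5673, -0.1889, 0.1787]
tcp_rot: [-2.123, -2.316, -0.0]
force: [-0.9, 0.4, 0.2]
opening: -0.0003
```

```bash
python3 -m jog '[{"delta_pos":[-0.5,0,0],"twist":[0,0,0]},{"delta_pos":[-0.5,0,0],"twist":[0,0,0]},{"delta_pos":[0,0,0],"twist":[0,0,0]}]'; python3 -m jog '[{"delta_pos":[-0.5,0,0],"twist":[0,0,0]},{"delta_pos":[-0.5,0,0],"twist":[0,0,0]},{"delta_pos":[0,0,0],"twist":[0,0,0]}]'
python3 - <<'E'
from h import *
im=env.capture("scene");cv2.imwrite("pics/s10.png",cv2.resize(im[150:200,225:300,::-1],None,fx=10,fy=10,interpolation=cv2.INTER_CUBIC))
E
```

```text
time_s: 15.7
tool_pos: [0.5674, -0.1899, 0.1787]
tcp_rot: [-2.123, -2.316, 0.0]
force: [0.1, 0.9, 0.9]
opening: 0.0002
time_s: 16.0
tool_pos: [0.5674, -0.1903, 0.1787]
tcp_rot: [-2.122, -2.316, -0.001]
force: [-1.3, 5.5, 2.6]
opening: 0.0
```

View pics/s10.png

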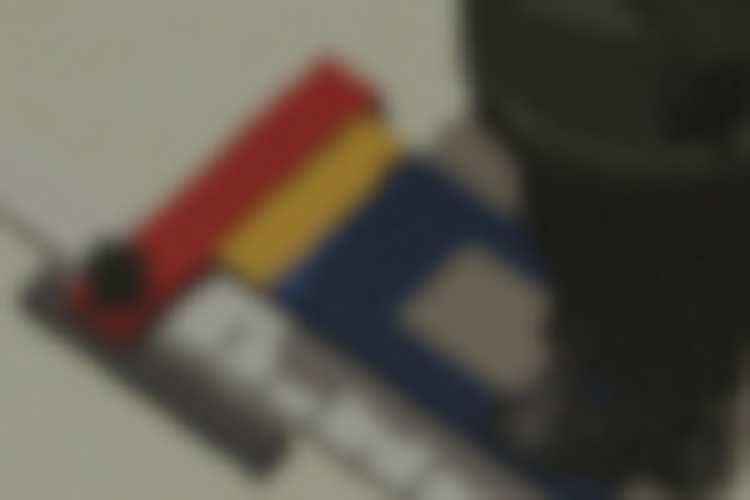

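```bash
python3 -m jog '[{"delta_pos":[-0.5,0,0],"twist":[0,0,0]},{"delta_pos":[0,0,0],"twist":[0,0,0]},{"delta_pos":[0,0,0],"twist":[0,0,0]}]'; python3 -m jog '[{"delta_pos":[1.5,0,0],"twist":[0,0,0]},{"delta_pos":[3,0,0],"twist":[0,0,0]},{"delta_pos":[0,0,-10],"twist":[0,0,0]},{"delta_pos":[0,0,-25],"twist":[0,0,0]},{"delta_pos":[0,0,-25],"twist":[0,0,0]},{"delta_pos":[0,0,0],"twist":[0,0,0]}]'; python3 -m jog '[{"delta_pos":[-10,0,0],"twist":[0,0,0]},{"delta_pos":[-20,0,0],"twist":[0,0,0]},{"delta_pos":[-20,0,0],"twist":[0,0,0]},{"delta_pos":[-20,0,0],"twist":[0,0,0]},{"delta_pos":[-9,0,0],"twist":[0,0,0]},{"delta_pos":[0,0,0],"twist":[0,0,0]}]' -1
python3 - <<'E'
from h import *
s=env.state();im=env.capture("wrist");cv2.imwrite("pics/w11.png",im[:,:,::-1])
go(JO-.030*JX+.070*JY+[0,0,.177],down(JX),s)
E
```

```text
time_s: 16.35
tool_pos: [0.5675, -0.1905, 0.1787]
tcp_rot: [-2.121, -2.316, -0.001]
force: [-2.0, 8.6, 3.1]
opening: -0.0002
time_s: 16.95
tool_pos: [0.5677, -0.1871, 0.2422]
tcp_rot: [2.12, 2.312, 0.003]
force: [0.6, -0.7, -0.4]
opening: -0.0001
time_s: 17.55
tool_pos: [0.5735, -0.2668, 0.2381]
tcp_rot: [-2.125, -2.314, 0.001]
force: [-0.7, 0.2, 0.6]
opening: 0.0848
now [ 0.5735 -0.2668  0.2381] F [-0.7  0.2  0.6] open 0.0848 t 17.55
shift in current tool axes mm [ 2.   0.4 61.1] in target axes [ 2.   0.3 61.1] twist [-0.04  0.    0.04]
```

View pics/w11.png

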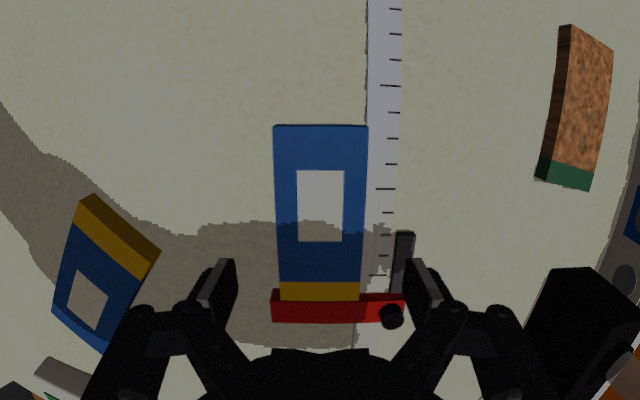

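```bash
python3 - <<'E'
from h import *
s=env.state();im=cv2.imread("pics/w11.png")
P=onz("wrist",[(273.5,126),(367.5,126),(359.5,300),(281,300)],.016,s);print(P)
print(((P-JO)@JX).round(4),((P-JO)@JY).round(4))
cv2.imwrite("pics/w11c.png",cv2.resize(im[115:325,260:410],None,fx=3.7,fy=3.7,interpolation=cv2.INTER_CUBIC)[:600])
cv2.imwrite("pics/w11d.png",cv2.resize(im[240:325,260:410],None,fx=5,fy=5,interpolation=cv2.INTER_CUBIC))
E
```

```text
[[ 0.53941847 -0.20192588  0.016     ]
 [ 0.59738958 -0.19694002  0.016     ]
 [ 0.60954672 -0.32642966  0.016     ]
 [ 0.54926919 -0.33160672  0.016     ]]
[-0.0589 -0.0007  0.0005 -0.06  ] [0.1355 0.1356 0.0055 0.0055]
```

View pics/w11c.png

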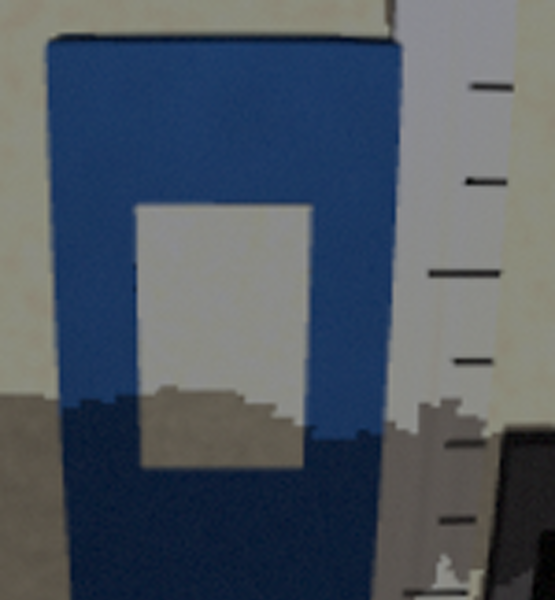

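View pics/w11d.png

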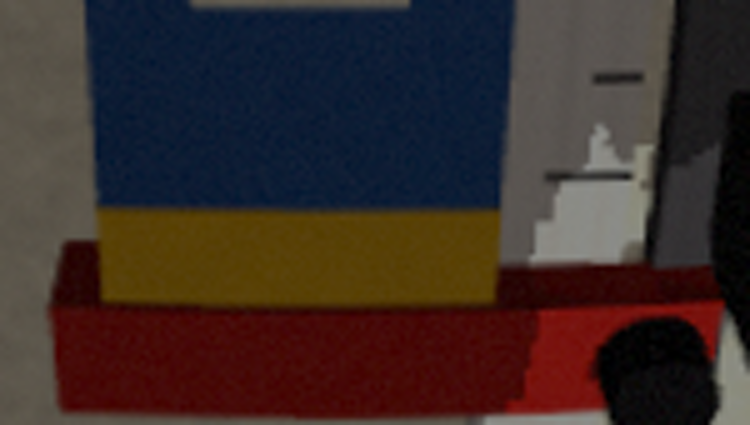

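```bash
python3 -m jog '[{"delta_pos":[6.5,0.4,0],"twist":[0,0,0]},{"delta_pos":[6,0,5],"twist":[0,0,0]},{"delta_pos":[0,0,12],"twist":[0,0,0]},{"delta_pos":[0,0,15],"twist":[0,0,0]},{"delta_pos":[0,0,14],"twist":[0,0,0]},{"delta_pos":[0,0,10],"twist":[0,0,0]},{"delta_pos":[0,0,5],"twist":[0,0,0]},{"delta_pos":[0,0,0],"twist":[0,0,0]},{"delta_pos":[0,0,0],"twist":[0,0,0]}]' -0.75
python3 - <<'E'
from h import *
s=env.state();im=env.capture("wrist");cv2.imwrite("pics/w12.png",im[:,:,::-1])
go(JO-.030*JX+.0806*JY+[0,0,.177],down(JX),s)
E
```

```text
time_s: 18.5
tool_pos: [0.5734, -0.2531, 0.178]
tcp_rot: [2.123, 2.316, 0.0]
force: [-0.2, -0.7, 0.6]
opening: 0.0747
now [ 0.5734 -0.2531  0.178 ] F [-0.2 -0.7  0.6] open 0.0747 t 18.5
shift in current tool axes mm [-1.1 -0.7  1. ] in target axes [-1.1 -0.7  1. ] twist [0.02 0.01 0.14]
```

View pics/w12.png

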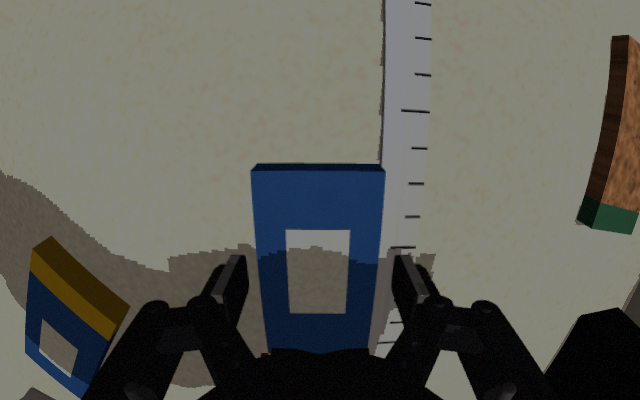

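```bash
python3 -m jog '[{"delta_pos":[0,-0.7,0.7],"twist":[0,0,0]},{"delta_pos":[0,0,0],"twist":[0,0,0]},{"delta_pos":[0,0,0],"twist":[0,0,0]},{"delta_pos":[0,0,0],"twist":[0,0,0]},{"delta_pos":[0,0,0],"twist":[0,0,0]},{"delta_pos":[0,0,0],"twist":[0,0,0]}]' 1 45
python3 -m jog '[{"delta_pos":[0,0,-2],"twist":[0,0,0]},{"delta_pos":[0,0,-5],"twist":[0,0,0]},{"delta_pos":[0,0,-10],"twist":[0,0,0]},{"delta_pos":[0,0,-20],"twist":[0,0,0]},{"delta_pos":[0,0,-20],"twist":[0,0,0]},{"delta_pos":[0,0,-20],"twist":[0,0,0]},{"delta_pos":[0,0,0],"twist":[0,0,0]}]'
python3 - <<'E'
from h import *
s=env.state();im=env.capture("wrist");cv2.imwrite("pics/w13.png",im[:,:,::-1])
im=env.capture("scene");cv2.imwrite("pics/s13.png",im[:,:,::-1])
E
```

```text
time_s: 19.15
tool_pos: [0.5724, -0.2532, 0.1776]
tcp_rot: [-2.123, -2.316, 0.001]
force: [-5.3, 1.7, 7.9]
opening: 0.0588
time_s: 19.85
tool_pos: [0.5731, -0.2532, 0.2571]
tcp_rot: [2.12, 2.313, 0.003]
force: [0.1, 0.0, -2.9]
opening: 0.0584
```

View pics/w13.png

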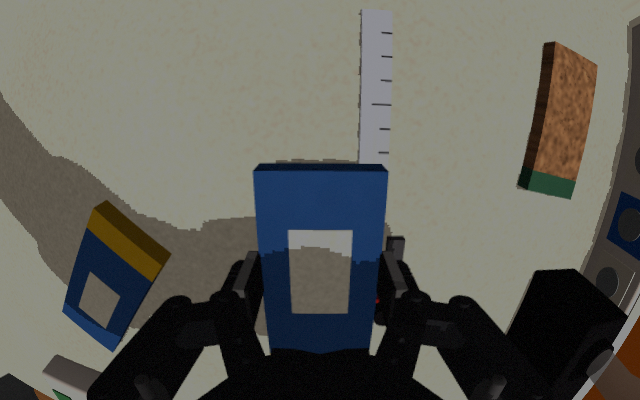

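View pics/s13.png

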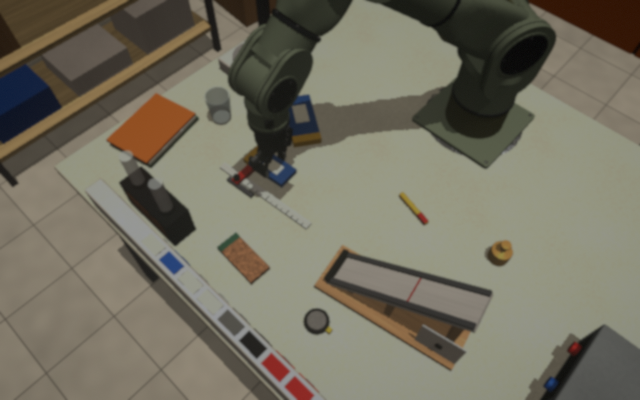

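```bash
cat >> h.py <<'E'
def deck(psi,foot):
    a=np.radians(psi);u=np.array([np.cos(a),np.sin(a),0]);Z=np.array([0,0,1.]);c,sn=np.cos(np.pi/6),.5
    dy=u*c+Z*sn;dz=-u*sn+Z*c;dx=np.cross(dy,dz);return np.array(foot),np.column_stack([dx,dy,dz])
def plate_target(D,y,h,x=0,off=.011,zb=.1776):
    f,A=D;R=np.column_stack([A[:,1],A[:,0],-A[:,2]])
    return f+A@np.array([x,y+off,zb+h]),R
E
python3 - <<'E'
from h import *
D=deck(100.3,[.645,.0439,.032])
T,R=plate_target(D,.28,.08);print(T,R.round(3))
go(T,R)
E
```

```text
[0.62296917 0.16512781 0.40058814] [[-0.155  0.984 -0.089]
 [ 0.852  0.179  0.492]
 [ 0.5    0.    -0.866]]
now [ 0.5725 -0.2531  0.2544] F [ 0.7  0.3 -2.5] open 0.0585 t 19.95
shift in current tool axes mm [ 412.3   86.6 -146.3] in target axes [421.7 124.4  74.6] twist [ 1.42 29.99 -5.19]
```

```bash
python3 -m jog '[{"delta_pos":[6,0,-15],"twist":[0,0,0]},{"delta_pos":[12,0,-30],"twist":[0,0,0]},{"delta_pos":[20,0,-30],"twist":[0,0,0]},{"delta_pos":[30,8,-20],"twist":[0,0,0]},{"delta_pos":[34,8,-20],"twist":[0,0,0]},{"delta_pos":[34,8,-10],"twist":[0,0,0]},{"delta_pos":[34,8,-10],"twist":[0,0,0]},{"delta_pos":[34,8,-11],"twist":[0,0,0]},{"delta_pos":[34,8,0],"twist":[0,0,0]},{"delta_pos":[34,8,0],"twist":[0,0,0]},{"delta_pos":[34,8,0],"twist":[0,0,0]},{"delta_pos":[34,8,0],"twist":[0,0,0]},{"delta_pos":[34,8,0],"twist":[0,0,0]},{"delta_pos":[26,8,0],"twist":[0,0,0]},{"delta_pos":[12,7,0],"twist":[0,0,0]},{"delta_pos":[0,0,0],"twist":[0,0,0]}]'
python3 -m jog '[{"delta_pos":[0,0,0],"twist":[0.24,5,-0.87]},{"delta_pos":[0,0,0],"twist":[0.24,5,-0.87]},{"delta_pos":[0,0,0],"twist":[0.24,5,-0.87]},{"delta_pos":[0,0,0],"twist":[0.24,5,-0.87]},{"delta_pos":[0,0,0],"twist":[0.24,5,-0.87]},{"delta_pos":[0,0,0],"twist":[0.24,5,-0.87]},{"delta_pos":[0,0,0],"twist":[0,0,0]}]'
python3 - <<'E'
from h import *
s=env.state();im=env.capture("wrist");cv2.imwrite("pics/w14.png",im[:,:,::-1])
np.save("st14.npy",s,allow_pickle=True);print(s["joint_positions"].round(2))
im=env.capture("scene");cv2.imwrite("pics/s14.png",im[:,:,::-1])
D=deck(100.3,[.645,.0439,.032])
go(*plate_target(D,.28,.08),s)
E
```

```text
time_s: 21.55
tool_pos: [0.631, 0.1681, 0.3999]
tcp_rot: [-2.118, -2.318, -0.0]
force: [-0.6, -0.4, -1.7]
opening: 0.0583
time_s: 22.25
tool_pos: [0.6315, 0.1639, 0.3997]
tcp_rot: [-1.732, -2.071, -0.464]
force: [-0.2, -1.2, -2.8]
opening: 0.0579
[ 0.05  0.91 -0.63  1.19 -0.04  1.05 -0.15]
now [0.6315 0.1639 0.3997] F [-0.2 -1.2 -2.8] open 0.0579 t 22.25
shift in current tool axes mm [ 2.8 -8.2  0.6] in target axes [ 2.8 -8.2  0.6] twist [-0.05 -0.11 -0.11]
```

View pics/w14.png

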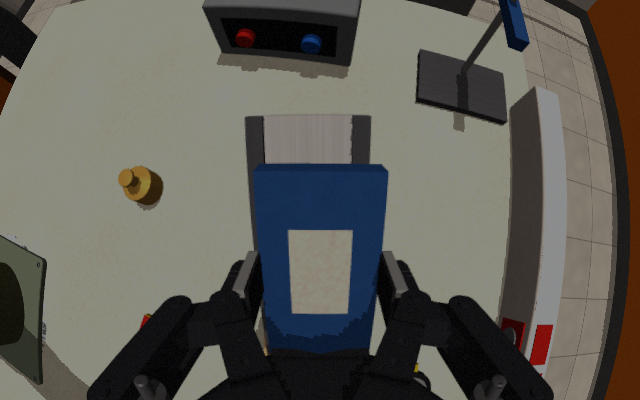

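View pics/s14.png

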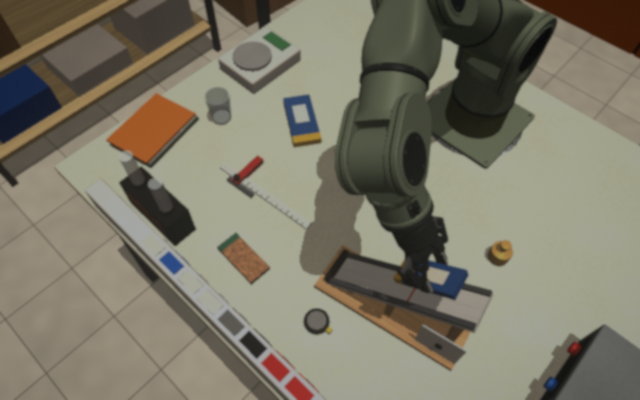

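```bash
python3 - <<'E'
import cv2
im=cv2.imread("pics/w14.png");cv2.imwrite("pics/w14c.png",cv2.resize(im[105:180,235:400],None,fx=4.8,fy=4.8,interpolation=cv2.INTER_CUBIC))
E
```

```text
(no output)
```

View pics/w14c.png

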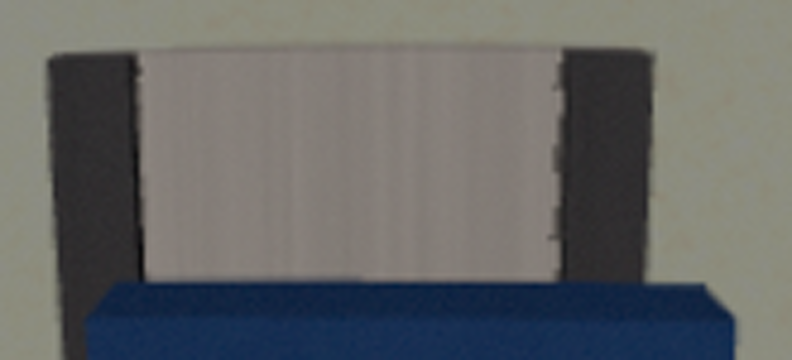

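```bash
python3 - <<'E'
from h import *
s=np.load("st14.npy",allow_pickle=True).item()
f,A=deck(100.3,[.645,.0439,.032])
def cast(px,h,A=A,f=f):
    px=np.array(px)/4.8+[235-.4,105-.4]
    o,v=ray("wrist",px,s);o=A.T@(o-f);v=v@A
    k=(h-o[2])/v[:,2];return (o+v*k[:,None])*1000
print("rails",cast([(50,60),(60,280),(137,55),(143,280),(565,50),(558,280),(652,52),(643,280)],.006).round(1).tolist())
print("deck end",cast([(145,52),(350,46),(555,48)],0).round(1).tolist())
# plate in deck coords, from kinematics
R=Rn.from_rotvec(s["tcp_rot"]).as_matrix()
for nm,p in [("rearL",[.054,-.03,.1776]),("rearR",[.054,.03,.1776]),("noseL",[-.076,-.03,.1776]),("noseR",[-.076,.03,.1776])]:
    print(nm,(A.T@(R@np.array(p)+s["tool_pos"]-f)*1000).round(1))
print("plate seen top corners",cast([(87,322),(735,321)],.096).round(1),cast([(108,285),(707,287)],.08).round(1))
E
```

```text
rails [[-45.7, 359.2, 6.0], [-45.8, 325.1, 6.0], [-32.2, 359.4, 6.0], [-32.7, 324.8, 6.0], [31.4, 359.5, 6.0], [30.9, 324.4, 6.0], [44.4, 359.5, 6.0], [44.1, 324.5, 6.0]]
deck end [[-32.1, 359.5, 0.0], [-0.6, 359.7, 0.0], [30.5, 359.4, 0.0]]
rearL [-21.8 342.6  80.7]
rearR [ 38.2 342.5  80.6]
noseL [-22.1 212.6  80.5]
noseR [ 37.9 212.5  80.4]
plate seen top corners [[-21.5 340.2  96. ]
 [ 38.4 340.1  96. ]] [[-22.6 340.2  80. ]
 [ 38.9 339.8  80. ]]
```

```bash
python3 -m jog '[{"delta_pos":[4,-4.4,0],"twist":[0,0,0]},{"delta_pos":[0,-4.4,0],"twist":[0,0,0]},{"delta_pos":[0,0,10],"twist":[0,0,0]},{"delta_pos":[0,0,15],"twist":[0,0,0]},{"delta_pos":[0,0,15],"twist":[0,0,0]},{"delta_pos":[0,0,10],"twist":[0,0,0]},{"delta_pos":[0,0,10],"twist":[0,0,0]},{"delta_pos":[0,0,5],"twist":[0,0,0]},{"delta_pos":[0,0,0],"twist":[0,0,0]},{"delta_pos":[0,0,0],"twist":[0,0,0]}]'
python3 - <<'E'
from h import *
s=env.state();im=env.capture("wrist");cv2.imwrite("pics/w15.png",im[:,:,::-1])
np.save("st15.npy",s,allow_pickle=True)
cv2.imwrite("pics/w15c.png",cv2.resize(im[115:275,235:400,::-1],None,fx=3.7,fy=3.7,interpolation=cv2.INTER_CUBIC)[:600])
f,A=deck(100.3,[.645,.0439,.032]);R=Rn.from_rotvec(s["tcp_rot"]).as_matrix()
for p in [[.054,-.03,.1776],[.054,.03,.1776],[-.076,-.03,.1776],[-.076,.03,.1776]]:
    print((A.T@(R@np.array(p)+s["tool_pos"]-f)*1000).round(1))
E
```

```text
time_s: 23.35
tool_pos: [0.6164, 0.1993, 0.3461]
tcp_rot: [-1.731, -2.074, -0.464]
force: [0.5, -0.6, -2.1]
opening: 0.0587
[-30.4 347.9  15.5]
[ 29.6 347.9  15.4]
[-30.4 217.9  15.4]
[ 29.6 217.9  15.4]
```

View pics/w15.png

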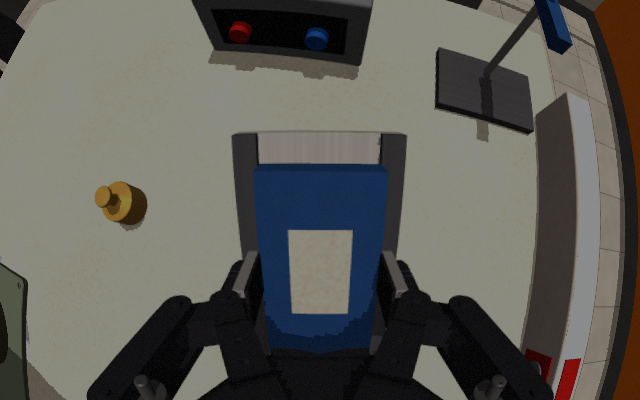

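View pics/w15c.png

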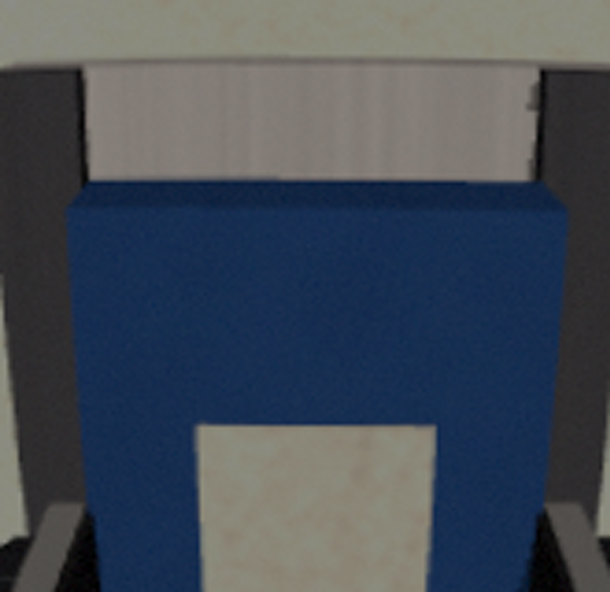

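```bash
python3 - <<'E'
from h import *
s=np.load("st15.npy",allow_pickle=True).item()
f,A=deck(100.3,[.645,.0439,.032])
def cast(px,h):
    px=np.array(px)/3.7+[235-.4,115-.4]
    o,v=ray("wrist",px,s);o=A.T@(o-f);v=v@A
    k=(h-o[2])/v[:,2];return (o+v*k[:,None])*1000
print("rail in",cast([(80,72),(86,180),(543,72),(541,180)],.006).round(1).tolist())
print("rail out",cast([(3,280),(25,530),(582,530)],.006).round(1).tolist())
print("plate bot",cast([(88,183),(543,183)],.0155).round(1).tolist(),"top",cast([(69,211),(565,211)],.0315).round(1).tolist())
im=env.capture("scene");cv2.imwrite("pics/s15.png",cv2.resize(im[220:350,300:500,::-1],None,fx=4,fy=4,interpolation=cv2.INTER_CUBIC)[:,:])
E
```

```text
rail in [[-32.7, 359.4, 6.0], [-32.6, 344.0, 6.0], [31.2, 359.3, 6.0], [31.6, 343.9, 6.0]]
rail out [[-46.0, 329.3, 6.0], [-46.7, 287.5, 6.0], [42.2, 287.5, 6.0]]
plate bot [[-30.4, 345.6, 15.5], [29.9, 345.6, 15.5]] top [[-29.6, 345.8, 31.5], [29.5, 345.7, 31.5]]
```

View pics/s15.png

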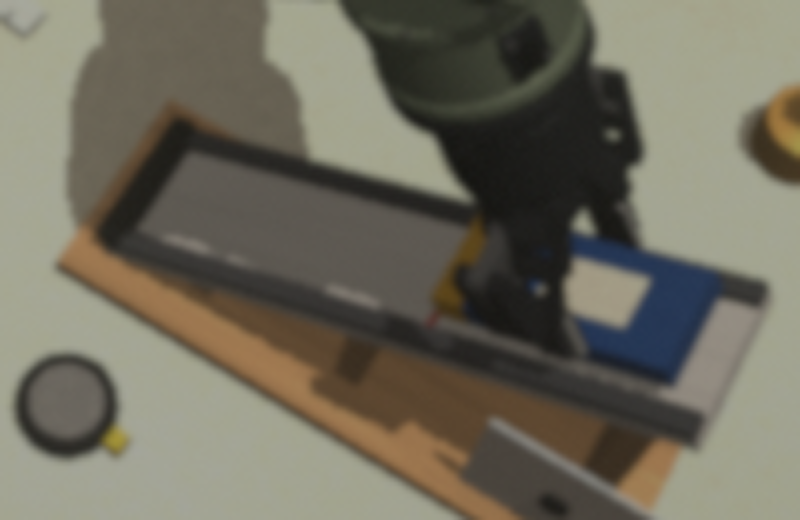

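```bash
python3 -m jog '[{"delta_pos":[0,-0.4,3],"twist":[0,0,0]},{"delta_pos":[0,0,3],"twist":[0,0,0]},{"delta_pos":[0,0,3],"twist":[0,0,0]},{"delta_pos":[0,0,2],"twist":[0,0,0]},{"delta_pos":[0,0,1],"twist":[0,0,0]},{"delta_pos":[0,0,0],"twist":[0,0,0]},{"delta_pos":[0,0,0],"twist":[0,0,0]}]'; python3 -m jog '[{"delta_pos":[0,0,0.7],"twist":[0,0,0]},{"delta_pos":[0,0,0.7],"twist":[0,0,0]},{"delta_pos":[0,0,0],"twist":[0,0,0]}]';
python3 - <<'E'
from h import *
s=env.state();im=env.capture("wrist");np.save("st16.npy",s,allow_pickle=True)
cv2.imwrite("pics/w16c.png",cv2.resize(im[115:275,235:400,::-1],None,fx=3.7,fy=3.7,interpolation=cv2.INTER_CUBIC)[:600])
f,A=deck(100.3,[.645,.0439,.032]);R=Rn.from_rotvec(s["tcp_rot"]).as_matrix()
for p in [[.054,-.03,.1776],[-.076,.03,.1776]]:
    print((A.T@(R@np.array(p)+s["tool_pos"]-f)*1000).round(1))
print("force deck",A.T@s["force"])
E
```

```text
time_s: 24.15
tool_pos: [0.6149, 0.2052, 0.3354]
tcp_rot: [-1.731, -2.074, -0.463]
force: [-0.4, 0.0, -2.0]
opening: 0.0585
time_s: 24.45
tool_pos: [0.6147, 0.206, 0.3341]
tcp_rot: [-1.73, -2.074, -0.463]
force: [0.4, -0.2, -2.7]
opening: 0.0585
[-31.  347.9   1.6]
[ 29.  217.9   1.5]
force deck [ 0.40775272 -1.56707016 -2.22945432]
```

View pics/w16c.png

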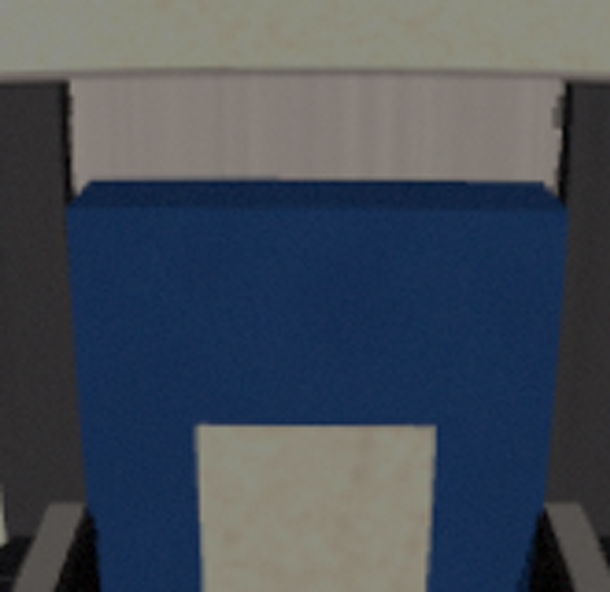

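```bash
python3 -m jog '[{"delta_pos":[0,0,0.6],"twist":[0,0,0]},{"delta_pos":[0,0,0.5],"twist":[0,0,0]},{"delta_pos":[0,0,0],"twist":[0,0,0]}]'; python3 -m jog '[{"delta_pos":[0,0,0.5],"twist":[0,0,0]},{"delta_pos":[0,0,0],"twist":[0,0,0]},{"delta_pos":[0,0,0],"twist":[0,0,0]}]'
```

```text
time_s: 24.8
tool_pos: [0.6146, 0.2065, 0.3332]
tcp_rot: [-1.73, -2.074, -0.463]
force: [0.7, 0.1, -1.5]
opening: 0.0584
time_s: 25.1
tool_pos: [0.6146, 0.2066, 0.333]
tcp_rot: [-1.731, -2.074, -0.464]
force: [-2.0, -4.4, 4.9]
opening: 0.0582
```

```bash
python3 -m jog '[{"delta_pos":[0,0,0],"twist":[0,0,0]},{"delta_pos":[0,0,0],"twist":[0,0,0]},{"delta_pos":[0,0,0],"twist":[0,0,0]},{"delta_pos":[0,0,0],"twist":[0,0,0]},{"delta_pos":[0,0,0],"twist":[0,0,0]},{"delta_pos":[0,0,0],"twist":[0,0,0]},{"delta_pos":[0,0,0],"twist":[0,0,0]},{"delta_pos":[0,0,0],"twist":[0,0,0]}]' -1
python3 - <<'E'
from h import *
im=env.capture("wrist");cv2.imwrite("pics/w17.png",im[:,:,::-1])
im=env.capture("scene");cv2.imwrite("pics/s17.png",cv2.resize(im[220:350,300:500,::-1],None,fx=4,fy=4,interpolation=cv2.INTER_CUBIC)[:,:])
E
```

```text
time_s: 25.9
tool_pos: [0.6146, 0.2067, 0.3328]
tcp_rot: [-1.73, -2.074, -0.463]
force: [0.4, 1.4, 0.3]
opening: 0.0851
```

View pics/w17.png

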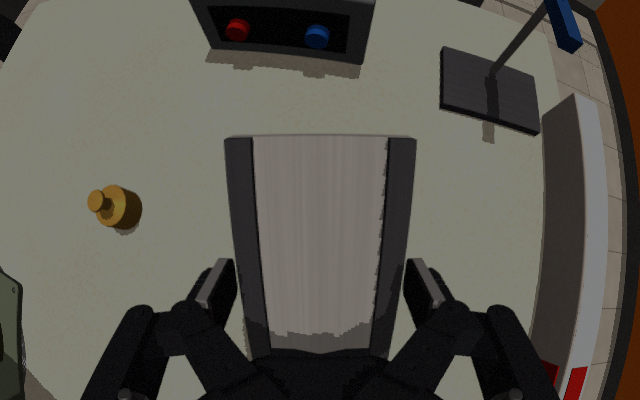

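View pics/s17.png

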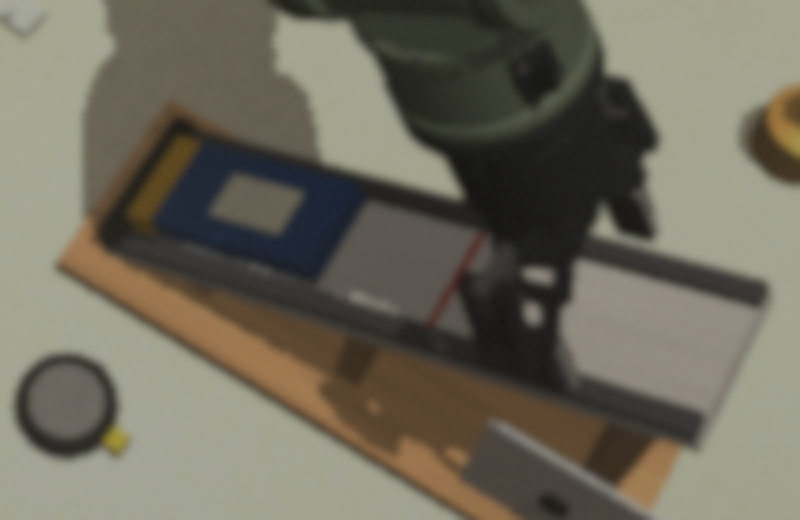

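The plate slid down on its own and lies flat against the buffer at the foot. I retreat along the tool axis and check.

```bash
python3 -m jog '[{"delta_pos":[0,0,-10],"twist":[0,0,0]},{"delta_pos":[0,0,-20],"twist":[0,0,0]},{"delta_pos":[0,0,-30],"twist":[0,0,0]},{"delta_pos":[0,0,-30],"twist":[0,0,0]},{"delta_pos":[0,0,-10],"twist":[0,0,0]},{"delta_pos":[30,0,0],"twist":[0,0,0]},{"delta_pos":[30,0,0],"twist":[0,0,0]},{"delta_pos":[0,0,0],"twist":[0,0,0]},{"delta_pos":[0,0,0],"twist":[0,0,0]}]'
python3 - <<'E'
from h import *
s=env.state()
im=env.capture("scene");cv2.imwrite("pics/s18.png",im[:,:,::-1])
t=env.capture("top");cv2.imwrite("pics/t18.png",t[:,:,::-1])
cv2.imwrite("pics/s18c.png",cv2.resize(im[235:305,310:400,::-1],None,fx=8,fy=8,interpolation=cv2.INTER_CUBIC))
f,A=deck(100.3,[.645,.0439,.032])
for nm,img in(("scene",im),("top",t)):
  P=np.array([[-30,130,16],[30,130,16],[30,0,16],[-30,0,16]])/1000@A.T+f
  print(nm,"expected corners",proj(nm,P).round(1).tolist())
  m=mask(img,(15,80,40),(32,255,255))|mask(img,(100,90,30),(130,255,255))
  cs,_=cv2.findContours(m,cv2.RETR_EXTERNAL,cv2.CHAIN_APPROX_NONE)
  for c in cs:
    if cv2.contourArea(c)>150: r=cv2.minAreaRect(c);print(np.round(r[0],1),np.round(r[1],1),cv2.boxPoints(r).round(1).tolist())
E
```

```text
time_s: 26.9
tool_pos: [0.6141, 0.2089, 0.4495]
tcp_rot: [-1.73, -2.075, -0.463]
force: [1.0, -0.6, -0.7]
opening: 0.0855
scene expected corners [[388.5, 266.5], [375.3, 287.7], [330.5, 273.7], [343.7, 254.3]]
[364.1 271.6] [45.4 24. ] [[338.8999938964844, 276.6000061035156], [345.79998779296875, 253.60000610351562], [389.29998779296875, 266.6000061035156], [382.3999938964844, 289.6000061035156]]
[171.  262.5] [20.5 12. ] [[159.5, 259.5], [168.0, 251.0], [182.5, 265.5], [174.0, 274.0]]
[395.4 306.3] [160.7  50.8] [[313.6000061035156, 285.79998779296875], [340.29998779296875, 242.60000610351562], [477.1000061035156, 326.79998779296875], [450.5, 370.1000061035156]]
[500.5 251.5] [21.2 26.9] [[483.5, 253.5], [502.5, 234.5], [517.5, 249.5], [498.5, 268.5]]
[306.2 139. ] [10.6 28.7] [[291.20001220703125, 135.89999389648438], [319.6000061035156, 131.60000610351562], [321.20001220703125, 142.10000610351562], [292.79998779296875, 146.39999389648438]]
[300.3 114.7] [37.8 25.5] [[283.3999938964844, 99.4000015258789], [308.1000061035156, 93.19999694824219], [317.20001220703125, 129.899993896484
[... 791 characters left out ...]
77929688, 155.39999389648438], [554.0999755859375, 234.6999969482422], [497.5, 240.60000610351562]]
[252.  164.7] [43.7 23.5] [[228.5, 172.89999389648438], [232.1999969482422, 149.6999969482422], [275.3999938964844, 156.5], [271.70001220703125, 179.6999969482422]]
[269.5 171. ] [44. 25.] [[257.0, 149.0], [282.0, 149.0], [282.0, 193.0], [257.0, 193.0]]
[386.4  84.3] [19.5  9.5] [[376.1000061035156, 87.5999984741211], [377.3999938964844, 78.19999694824219], [396.70001220703125, 81.0], [395.3999938964844, 90.30000305175781]]
[73.  57.6] [38.6 10. ] [[53.099998474121094, 59.400001525878906], [54.79999923706055, 49.5], [92.9000015258789, 55.79999923706055], [91.19999694824219, 65.69999694824219]]
```

View pics/s18.png

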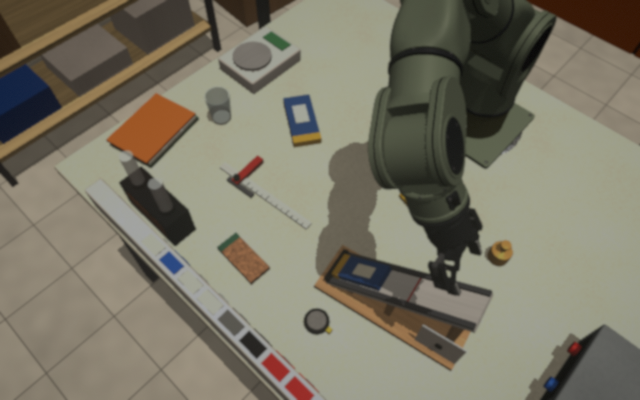

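View pics/s18c.png

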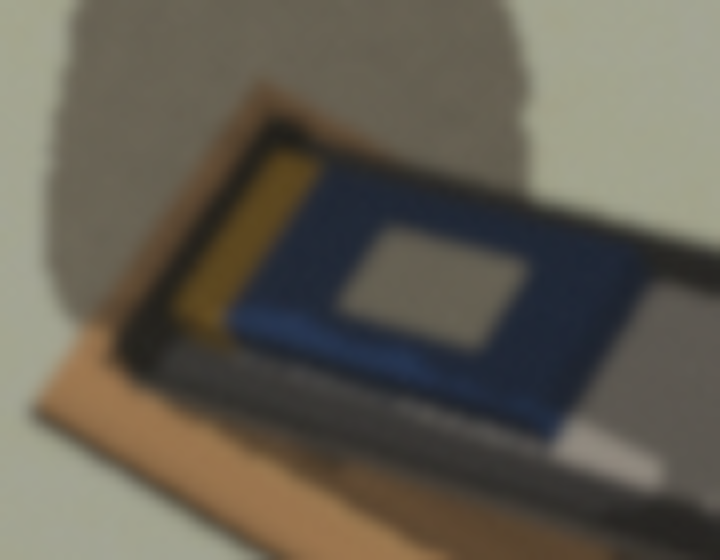

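View pics/t18.png

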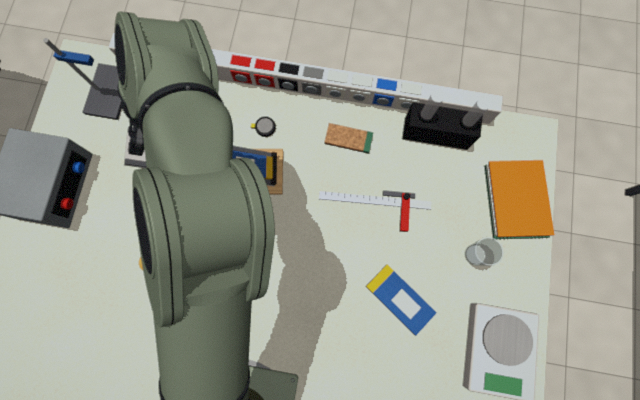

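The scene picture shows the plate square in the channel with its yellow nose against the black buffer. Its rear corner is at (389,267), and (388.5,266.5) is expected at rest. The bystanders are where they were, so I hand in.

```bash
python3 - <<'E'
from station import env
s=env.state();print(s["force"],s["qd"].round(3),s["time_s"]);print(env.hand_in())
E
```

```text
[ 0.42533746  0.13051289 -0.63550939] [ 0.006  0.004  0.001  0.     0.001 -0.001 -0.001] 27.0
the job is handed in; nothing more can be done
None
```

The job is done and handed in at about 27 s. The plate slid down the track by itself and now rests against the rubber buffer.

**What I did**
- I gripped the plate lightly to square it and slid it close to the fence. Then I pushed it flush with an open jaw, at about 8 N.
- I pushed it from behind along the fence with shut fingers until the nose met the stop, at about 9 N.
- I gripped it across its width and set it between the rails above the red line, with its nose at about y = 215 mm and pointing downhill. I let go after about 8 N of contact with the deck.

**Last checks**
- **Plate at the foot:** in the scene view it lies square between the rails. Its rear corner is within about 1 px of where it should be at rest, and no gap to the buffer is visible.
- **Other objects:** the stopwatch, cork plate, beaker, jig and decoy plate look unmoved. The brass mass looks unmoved in the scene view. The marker was mostly hidden by the arm in the last pictures, but the arm never went near it.
- **Robot:** the gripper was about 10 cm clear of the track, and the force reading was at noise level.

**Disagreements:** two small ones, both within tolerance. The camera and the joint readings differed by about 2 mm along the track. The fence angle differed by about 0.5° between the top and wrist views.

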